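# Load wet paint samples on the curing plate with a lifting spatula

### The arm

A 7-joint arm with a two-finger parallel gripper is mounted at the origin on a cart in front of the work surface, level with it; the furniture and walls round the work are solid. World frame = base frame: x ahead of the robot, y to its left, z up, the work surface at z = 0. Lengths are in m, angles in rad, forces in N, time in s.
With the tool pointing down it reaches from about 0.35 to 0.9 m from the base axis. Payload 7.2 kg.
Tool frame: the origin (TCP) lies midway between the tips of the shut fingers; the grasp point (between the pads) lies 19 mm behind it (grip_point_offset is the distance from the TCP to the grasp point, in m); z points along the fingers, y is the line along which they close (so a half turn about z gives the same grasp; the last joint's range is limited). The gripper opens to 85 mm and grips with 20 to 120 N. Pads are 22 mm wide; open, the fingers measure 114 mm over their backs; the gripper's body (76 mm by 85 mm) begins 54 mm behind the grasp point. The pads swing forward as they close: fully open they stand 13 mm farther back than shut.
Start: joints at [1.157, 0.411, -0.013, 1.596, 0.006, 1.134, -0.082], TCP at [0.212, -0.588, 0.231] pointing down, gripper open.
Joint ranges: [-2.95, 2.95], [-0.29, 1.99], [-1.47, 1.44], [0.14, 2.54], [-1.03, 4.17], [0.13, 1.85], [-2.86, 2.86]. Speed limits (rad/s): [2.39, 2.39, 3.01, 3.01, 3.14, 3.14, 3.14].

### API

Orientations are given as a unit quaternion [w, x, y, z].
In Python, from station import * gives the robot as it stands.
- The arm moves only by the shell command python3 -m crank 'ROWS' [FORCE]. ROWS is JSON, a list of rows, each a list of 7 numbers: the turn, a rotation vector about the tool's x, y, z in degrees, then the shift along the tool's x, y, z in cm, then the opening, from 0 (shut) to 1 (fully open). A call has 1 to 8 rows; each row is the pose to reach, as a shift and turn from the pose commanded when the call began, along the tool's axes at that moment; what a row does not reach only later rows make up. A row lasts 1/12 s, in which the tool goes at most 41.7 mm and 7.16 degrees, less where a joint would pass 70% of its speed; a pose out of reach is approached as far as the arm can. A call with a gripper value outside its range is refused whole. The fingers move at their own pace and stop on an object; FORCE is the grip in N (left out, the last holds). Time passes only in rows, so rows that repeat a pose let the fingers close. It gives the time, the measured TCP pose, the force, the opening and the grip force at its end, in the units of the state.
- get_obs(): the state, without advancing time (a new reading comes with each control period).
- snapshot(name): name is "scene" or "top"; returns the picture (384x512x3 uint8, blue, green, red); there is no depth.
- calibration(name): a dict with "fovy" (degrees; the focal length in pixels is half the picture's height over the tangent of half this angle, whatever the lens; pixels are square), "cx", "cy" (the principal point, pixels), "D" ([k1, k2, p1, p2, k3] as OpenCV has them; the pictures are not rectified), "rvec" (rotation vector, rad) and "tvec" (3), from world to camera coordinates, as OpenCV has them. Camera axes: x right, y down, z forward; pixel columns grow to the right and rows downward; lengths in m; the calibration is good to about 2 mm. A picture is of the moment at which its call begins. calibration takes no time and is no camera call.
- hand_in(): hands the job in; it is judged then, once.
The state is a dict: "time_s": time; "q": joint angles; "dq": joint speeds; "tau": joint torques, N m; "tcp_pos": TCP position; "ee_rot": TCP orientation; "force": force on the tool from outside, world axes, zero at the start; "torque": the same for the moment, N m; "gripper_width": opening from 0.0 (shut) to 1.0 (fully open); "finger_force": force on a finger pad.
Only numpy, scipy, OpenCV 4.12 (cv2) and the standard library are available. Lean on these libraries where they do the work, as an engineer would, in place of code of your own. Each camera call takes 0.05 s, during which the arm holds its last target. There are 200 camera calls.

### The job

Clear the curing plate: set the jar and the cap that were left on it down upright on the table. Then, with the lifting spatula, bring every freshly sprayed sample plate standing on the table to the curing plate and set each one flat in the middle of a bay of its own, square between the stops (any bay); the paint is wet, so never touch a sample with the gripper. Put the spatula back flat on its mat as it lay, let go of it, and only then switch the plate on by pushing its switch lever fully over to the plate's rear, leaving everything else where it is.

Things in the scene. Friction and masses are not known exactly. Their poses are not given: they have to be found in the camera images.
- spatula_grip (a point): Lifting spatula, 160 g. Point: centre of its wooden bar handle (76 mm along x, 14 wide, 16 high, 60 mm clear between two end posts), 50 mm above the blade's underside. Blade below: flat steel strip, 3 mm thick, 40 wide, from x = -38 to +104 mm of the point; its free part, x = +38 (front post) to +104, carries a sample. 39 mm free height between blade and bar. z up.
- mat_place (a point): Rubber mat fixed on the table, 154 by 70 mm, 2 mm thick. Point, on its top: the handle's centre is 50 mm above here when the spatula is parked; x is the direction in which the blade then points. The middle of the mat is 33 mm along +x from here.
- sample1_mid (a point): Freshly sprayed sample: steel plate 56 (x) by 72 (y) mm, blue on top, edges at y = +-36 folded straight down; stands on these folds, 18 mm high, sheet 2.5 mm, 50 g. Below the sheet a tunnel along x, 15.5 mm high, 67 mm wide between the folds, open at both x ends (alike). Point: centre, half-way up (9 mm above what it stands on). May be absent.
- sample2_mid (a point): another freshly sprayed sample, same shape and size as sample1, point and axes likewise. It may be absent.
- sample3_mid (a point): another freshly sprayed sample, same shape and size as sample1, point and axes likewise. It may be absent.
- bay1 (a point): Middle of the bay nearest the robot of the fixed curing plate, on its top face (12 mm above the table, white centre lines). x points to the plate's rear (the robot's left), y towards the robot; the spatula comes in from the front, along x, and a sample's tunnel must lie along x. The top face begins 42 mm before the middle.
- bay2 (a point): Middle of the centre bay; axes as bay1. The three bays are 92 mm apart along y. Stops of every bay, from its middle: side strips at y = +-43 mm, a rear strip at x = +35 mm, two 6 mm pins in front at x = -38, y = +-33 mm (the spatula passes between them), all 6 mm above the top face.
- bay3 (a point): Middle of the bay farthest from the robot; axes and stops as for bay1 and bay2.
- jar_mid (a point): Screw-lid jar, white with a green lid, 64 mm across, 56 mm high, 150 g, left standing in a bay. Point: its centre, half-way up; z up.
- cap_mid (a point): Blue screw cap, which stands hollow side up, 45 mm across, 18 mm high, left lying in a bay. Point: its centre, half-way up; z up.
- switch (a joint): Switch lever on the grey housing (24 mm high) at the end of the curing plate near the robot, beside bay1: 0 leaning to the plate's front (the robot's right; off), 1.0 rad fully over to its rear (the robot's left; on); it stays where it is left, and a light push moves it.
- switch_tip (a point): Tip of the switch lever: a black ball 26 mm across on a 10 mm rod, 45 mm from the pivot, which lies across the plate's x about 46 mm above the table; the tip stands about 85 mm above the table, leaning 0.5 rad to the plate's front when off, as much to its rear when on; it swings along the plate's x.
- by_touchup_bottle: bystander to be left alone: slim bottle, 26 mm across, 74 mm high; origin at the centre of its underside
- by_star_key: bystander to be left alone: white star-shaped key, 36 mm across, 20 mm high; origin at the centre of its underside
- by_wax_tin: bystander to be left alone: flat tin with red lid, 80 mm across, 34 mm high; origin at the centre of its underside
- by_scraper: bystander to be left alone: orange plastic scraper, 41 x 98 x 8 mm; origin at the centre of its underside

How it is judged:
On the way, in this order (a step that is already met when the one before it is completed fails the run):
1. the jar and the cap stand on the table, let go (height (world z) of jar_mid below 0.033 m and angle between each of jar_mid, cap_mid's own z axis and vertical below 0.15 rad and contact force between the fingers and jar below 0.05 N and height (world z) of cap_mid below 0.014 m and contact force between the fingers and spare_cap below 0.05 N), for 0.2 s.
2. every sample present stands flat and square in the middle of a bay, off the spatula (((x of sample1_mid in the frame of bay1 between -0.008 and 0.008 m and y of sample1_mid in the frame of bay1 between -0.008 and 0.008 m and z of sample1_mid in the frame of bay1 between 0.006 and 0.012 m and angle between sample1_mid's own z axis and vertical below 0.05 rad and angle between the x axis of sample1_mid and the x axis of bay1, either way round below 0.15 rad) or (x of sample1_mid in the frame of bay2 between -0.008 and 0.008 m and y of sample1_mid in the frame of bay2 between -0.008 and 0.008 m and z of sample1_mid in the frame of bay2 between 0.006 and 0.012 m and angle between sample1_mid's own z axis and vertical below 0.05 rad and angle between the x axis of sample1_mid and the x axis of bay2, either way round below 0.15 rad) or (x of sample1_mid in the frame of bay3 between -0.008 and 0.008 m and y of sample1_mid in the frame of bay3 between -0.008 and 0.008 m and z of sample1_mid in the frame of bay3 between 0.006 and 0.012 m and angle between sample1_mid's own z axis and vertical below 0.05 rad and angle between the x axis of sample1_mid and the x axis of bay3, either way round below 0.15 rad)) and contact force between each of sample1, sample2, sample3 and spatula below 0.02 N and ((x of sample2_mid in the frame of bay1 between -0.008 and 0.008 m and y of sample2_mid in the frame of bay1 between -0.008 and 0.008 m and z of sample2_mid in the frame of bay1 between 0.006 and 0.012 m and angle between sample2_mid's own z axis and vertical below 0.05 rad and angle between the x axis of sample2_mid and the x axis of bay1, either way round below 0.15 rad) or (x of sample2_mid in the frame of bay2 between -0.008 and 0.008 m and y of sample2_mid in the frame of bay2 between -0.008 and 0.008 m and z of sample2_mid in the frame of bay2 between 0.006 and 0.012 m and angle between sample2_mid's own z axis and vertical below 0.05 rad and angle between the x axis of sample2_mid and the x axis of bay2, either way round below 0.15 rad) or (x of sample2_mid in the frame of bay3 between -0.008 and 0.008 m and y of sample2_mid in the frame of bay3 between -0.008 and 0.008 m and z of sample2_mid in the frame of bay3 between 0.006 and 0.012 m and angle between sample2_mid's own z axis and vertical below 0.05 rad and angle between the x axis of sample2_mid and the x axis of bay3, either way round below 0.15 rad)) and ((x of sample3_mid in the frame of bay1 between -0.008 and 0.008 m and y of sample3_mid in the frame of bay1 between -0.008 and 0.008 m and z of sample3_mid in the frame of bay1 between 0.006 and 0.012 m and angle between sample3_mid's own z axis and vertical below 0.05 rad and angle between the x axis of sample3_mid and the x axis of bay1, either way round below 0.15 rad) or (x of sample3_mid in the frame of bay2 between -0.008 and 0.008 m and y of sample3_mid in the frame of bay2 between -0.008 and 0.008 m and z of sample3_mid in the frame of bay2 between 0.006 and 0.012 m and angle between sample3_mid's own z axis and vertical below 0.05 rad and angle between the x axis of sample3_mid and the x axis of bay2, either way round below 0.15 rad) or (x of sample3_mid in the frame of bay3 between -0.008 and 0.008 m and y of sample3_mid in the frame of bay3 between -0.008 and 0.008 m and z of sample3_mid in the frame of bay3 between 0.006 and 0.012 m and angle between sample3_mid's own z axis and vertical below 0.05 rad and angle between the x axis of sample3_mid and the x axis of bay3, either way round below 0.15 rad))), for 0.2 s.
3. the spatula lies released on its mat (horizontal distance between spatula_grip and mat_place below 0.02 m and angle between spatula_grip's own z axis and vertical below 0.06 rad and angle between the x axis of spatula_grip and the x axis of mat_place, either way round below 0.2 rad and height (world z) of spatula_grip below 0.058 m and contact force between the fingers and spatula below 0.05 N), for 0.2 s.
4. the switch lever is pushed over (value of joint switch above 0.8 rad), for 0.2 s.
At the end, for the whole second after the job is handed in: Every sample present rests flat in some bay: centre within 8 mm of its middle in x and y, 3 mm in height, 0.15 rad of square, clear of the spatula. Spatula flat on the mat, handle within 20 mm, 0.2 rad of its place, released. Switch beyond 0.8 rad. Jar and cap upright on the table (all of step 1 and all of step 2 and all of step 3 and value of joint switch above 0.8 rad and linear speed of each of sample1, sample2, sample3, spatula below 0.02 m/s); the robot touches nothing.
It fails at once if the gripper or arm touches a sample's wet paint (contact force between any of the fingers, the arm and sample1 above 0.3 N or contact force between any of the fingers, the arm and sample2 above 0.3 N or contact force between any of the fingers, the arm and sample3 above 0.3 N).
It fails at once if a bystander is shifted more than 30 mm (distance of any of by_touchup_bottle, by_star_key, by_wax_tin, by_scraper from where it was at the start of the episode above 0.03 m).
Of sample1, sample2, sample3 only 2 to 3 are there at a start; the rules pass over those that are not, and their reading is None.
At some moment in a run one of sample1, sample2, sample3 may be knocked a few centimetres aside while the robot is not near it.
It also fails if it takes over 210 s, if anything falls off the work surface, if the arm or the gripper's body presses on something with over 40 N, if the wrist force passes 120 N, or if a joint passes its speed limit or range.

## Working session

There is one attempt and no reset: what is moved stays moved. The work goes in short steps, Python scripts to look and compute and a shell command to move; the robot and the scene stay as the last step left them, time stands still between calls to the robot, and variables do not carry over. Pictures are saved under pics/ and viewed, at most 14 in all, crops included, and the job is handed in when it is done.

```bash
ls; mkdir -p pics; python3 - <<'E'
from station import *
import cv2
o=get_obs(); print(o)
for n in("scene","top"):
    cv2.imwrite(f"pics/{n}0.png",cv2.resize(snapshot(n),(800,600),interpolation=cv2.INTER_CUBIC)); print(calibration(n))
E
```

```text
pics
{'time_s': 0.0, 'q': array([ 1.15679864,  0.41189117, -0.01268209,  1.59705925,  0.00558301,
        1.13426467, -0.08223023]), 'dq': array([ 0.00116066, -0.00181522,  0.00019365,  0.00191347, -0.00130648,
       -0.0008773 , -0.00069167]), 'tau': array([ 1.42301251e-04, -6.00627780e+01,  6.82081897e-01, -2.99415618e+01,
        1.38362162e-02,  1.04012931e-02,  1.48397237e-05]), 'tcp_pos': array([ 0.21162513, -0.58755956,  0.23045243]), 'ee_rot': array([-7.70465122e-04,  9.85093337e-01,  1.72018860e-01, -1.89885731e-04]), 'force': array([-0.04667449,  0.32629513,  0.07477371]), 'torque': array([0.03576162, 0.04791985, 0.01183257]), 'finger_force': 0.0, 'gripper_width': 1.0030672959952829}
{'fovy': 42.75171689754821, 'cx': 253.29276052164343, 'cy': 188.5047498217479, 'D': array([-0.15405671,  0.        ,  0.        ,  0.        ,  0.        ]), 'rvec': array([ 0.91370393, -2.38962703,  1.15175476]), 'tvec': array([0.41254247, 0.2832196 , 1.07366405])}
{'fovy': 46.30047644990677, 'cx': 253.00579647541792, 'cy': 192.00279612123035, 'D': array([0.01948751, 0.        , 0.        , 0.        , 0.        ]), 'rvec': array([ 2.13512709, -2.17815532,  0.12046214]), 'tvec': array([0.05851591, 0.52834562, 1.53493189])}
```

View pics/top0.png

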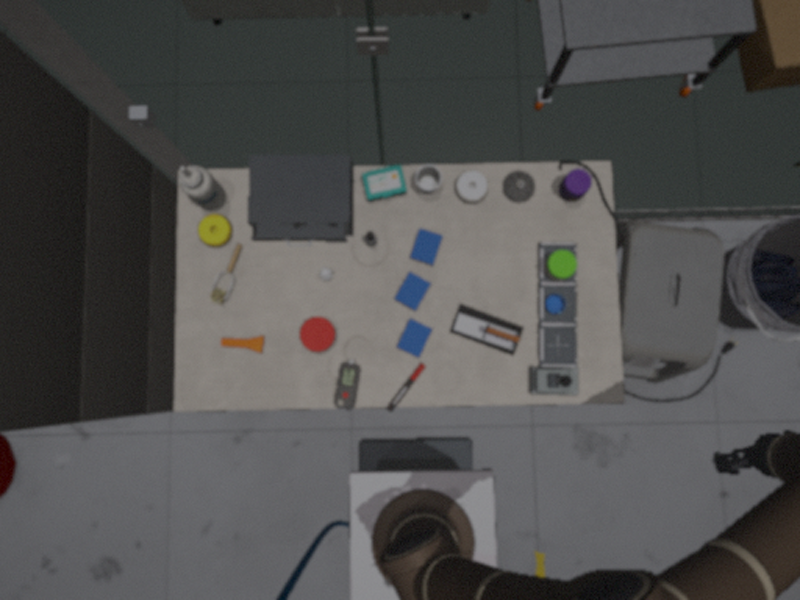

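View pics/scene0.png

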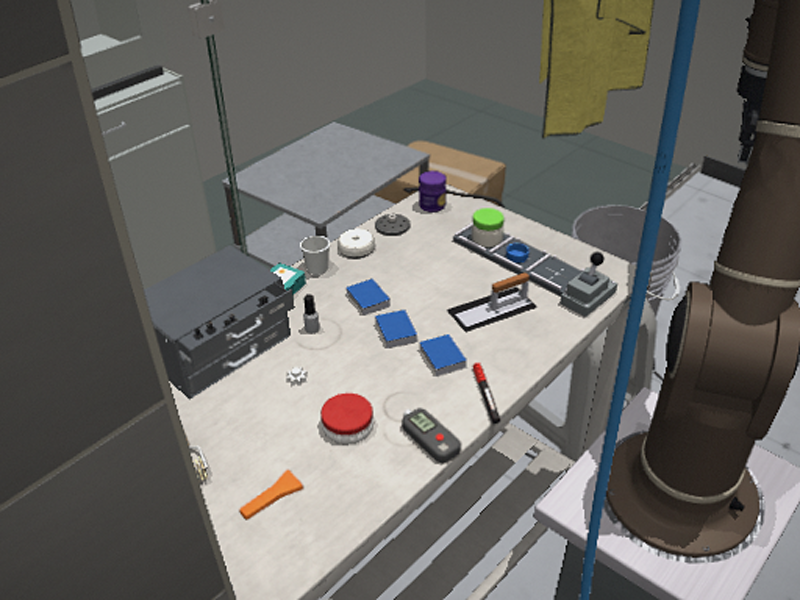

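```bash
cat > h.py <<'E'
from station import *
import cv2, numpy as np
from scipy.spatial.transform import Rotation as R
def K(c):
    f=192/np.tan(np.radians(c["fovy"])/2); return np.array([[f,0,c["cx"]],[0,f,c["cy"]],[0,0,1.]])
def proj(n,P):
    c=calibration(n); return cv2.projectPoints(np.asarray(P,float).reshape(-1,1,3),c["rvec"],c["tvec"],K(c),c["D"])[0][:,0]
def unproj(n,uv,z):
    c=calibration(n); r=cv2.Rodrigues(c["rvec"])[0]
    d=cv2.undistortPoints(np.asarray(uv,float).reshape(-1,1,2),K(c),c["D"])[:,0]
    d=np.c_[d,np.ones(len(d))]@r; o=-r.T@c["tvec"]
    return o+d*((z-o[2])/d[:,2])[:,None]
def rect(n,img,x0,x1,y0,y1,z,s):
    "plan view: up = +x, left = +y, s px per mm"
    xs=np.arange(x1,x0,-.001/s); ys=np.arange(y1,y0,-.001/s); X,Y=np.meshgrid(xs,ys,indexing="ij")
    p=proj(n,np.stack([X,Y,0*X+z],-1)).reshape(*X.shape,2).astype(np.float32)
    o=cv2.remap(img,p[...,0],p[...,1],cv2.INTER_CUBIC)
    for g in np.arange(np.ceil(x0*20)/20,x1,.05):
        v=int((x1-g)*1000*s); cv2.line(o,(0,v),(8,v),(0,0,255),1); cv2.putText(o,f"{g:.2f}",(10,v+4),0,.35,(0,0,255))
    for g in np.arange(np.ceil(y0*20)/20,y1,.05):
        v=int((y1-g)*1000*s); cv2.line(o,(v,0),(v,8),(0,0,255),1); cv2.putText(o,f"{g:.2f}",(v-10,20),0,.35,(0,0,255))
    return o
def blobs(n,img,lo,hi,z,amin=25):
    m=cv2.inRange(cv2.cvtColor(img,cv2.COLOR_BGR2HSV),lo,hi); out=[]
    for c in cv2.findContours(m,cv2.RETR_EXTERNAL,cv2.CHAIN_APPROX_NONE)[0]:
        if cv2.contourArea(c)<amin: continue
        w=unproj(n,c[:,0],z)[:,:2]*1000
        (cx,cy),(a,b),t=cv2.minAreaRect(w.astype(np.float32))
        if a>b: t+=90          # direction of the short side
        t=t%180
        out.append((round(cx,1),round(cy,1),round(min(a,b)),round(max(a,b)),round(t,1)))
    return out
def plan(*wps):
    "wps: (x,y,z,yaw deg) TCP in m, tool straight down; rows per call, each from the waypoint before"
    o=get_obs(); p=o["tcp_pos"]; q=o["ee_rot"]; r=R.from_quat([q[1],q[2],q[3],q[0]])
    for x,y,z,w in wps:
        a=np.radians(w); c,s=np.cos(a),np.sin(a); t=R.from_matrix(np.array([[c,s,0],[s,-c,0],[0,0,-1]]))
        d=np.array([x,y,z]); print(np.round((r.inv()*t).as_rotvec(degrees=True),1),np.round(r.inv().apply(d-p)*100,2)); p,r=d,t
def st():
    o=get_obs(); q=o["ee_rot"]; m=R.from_quat([q[1],q[2],q[3],q[0]]).as_matrix()
    print(round(o["time_s"],1),"tcp",np.round(o["tcp_pos"],4),"yaw",round(np.degrees(np.arctan2(m[1,0],m[0,0])),1),"z",np.round(m[:,2],3),"F",np.round(o["force"],1),"w",round(float(o["gripper_width"]),3),"ff",np.round(o["finger_force"],1),"q",np.round(o["q"],2))
E
python3 - <<'E'
from h import *
I={n:snapshot(n) for n in("scene","top")}
for n in I:
    cv2.imwrite(f"pics/raw1_{n}.png",I[n])
    print(n,"blue",blobs(n,I[n],(100,120,40),(125,255,255),.018))
    print(n,"green",blobs(n,I[n],(40,120,60),(75,255,255),.068))
    print(n,"red",blobs(n,I[n],(0,120,60),(8,255,255),.034))
a=np.hstack([rect(n,I[n],.22,.74,-.43,-.07,.012 ,1.1) for n in I]); cv2.imwrite("pics/plate.png",a); print(a.shape)
E
```

```text
scene blue [(443.4, 11.1, 55, 71, 63.7), (549.6, 13.0, 54, 71, 59.1), (650.1, -20.6, 55, 70, 70.5), (515.6, -311.4, 44, 61, 35.9), (520.2, -973.7, 66, 2652, 21.4)]
scene green [(588.1, -305.7, 57, 76, 37.8)]
scene red [(452.0, 229.1, 75, 82, 43.9), (355.8, 24.7, 13, 44, 50.7)]
top blue [(446.2, 9.0, 49, 65, 64.4), (515.0, -307.7, 39, 39, 88.8), (552.0, 11.2, 49, 65, 59.1), (653.3, -22.4, 49, 66, 70.4)]
top green [(598.6, -316.0, 59, 61, 178.8)]
top red [(458.6, 223.6, 71, 74, 134.2)]
(572, 792, 3)
```

View pics/plate.png

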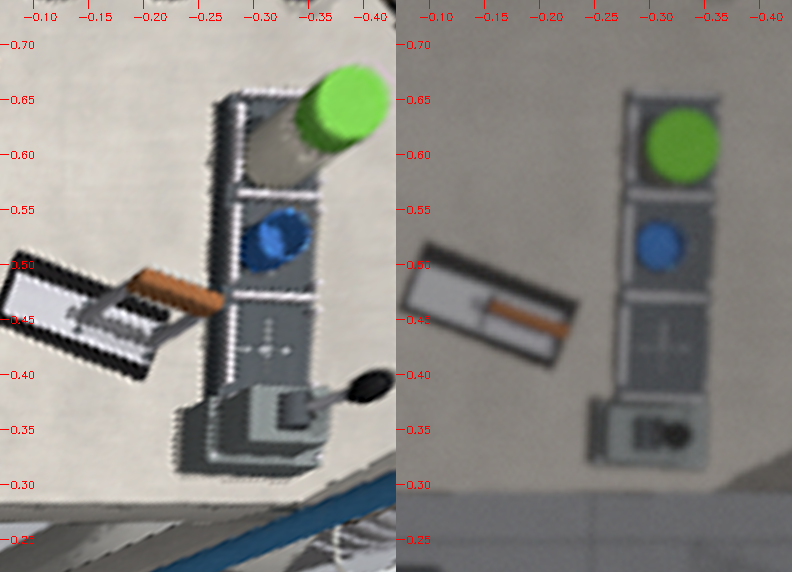

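```bash
python3 - <<'E'
from h import *
I={n:cv2.imread(f"pics/raw1_{n}.png") for n in("scene","top")}
for n in I:
    print(n,"cap",[b for b in blobs(n,I[n],(100,120,40),(125,255,255),.030) if -330<b[1]<-290])
    print(n,"wood",blobs(n,I[n],(5,120,40),(14,255,180),.058))
a=np.hstack([rect(n,I[n],.38,.54,-.25,-.05,.002 ,2) for n in I]); b=np.hstack([rect(n,I[n],.37,.48,-.37,-.25,.012 ,3.3) for n in I]); b=cv2.copyMakeBorder(b,0,0,0,a.shape[1]-b.shape[1],0) if b.shape[1]<a.shape[1] else b[:,:a.shape[1]]
v=np.vstack([a,b])[:600]; cv2.imwrite("pics/mat.png",v); print(v.shape,a.shape)
plan((.597,-.316,.23,90),(.597,-.316,.022,90)); st()
E
```

```text
scene cap [(506.3, -296.7, 43, 61, 35.9)]
scene wood [(392.8, 423.6, 15, 89, 162.7), (440.7, -178.0, 22, 81, 160.4)]
top cap [(513.7, -305.1, 38, 39, 88.8)]
top wood [(438.0, 383.2, 26, 89, 3.4)]
(600, 800, 3) (321, 800, 3)
[ -0.1  -0.  -70.2] [ 45.46 -12.5    0.09]
[0. 0. 0.] [ 0.   0.  20.8]
0.2 tcp [ 0.2117 -0.5877  0.2308] yaw 19.8 z [-0.     0.001 -1.   ] F [-0.   0.5 -0.4] w 1.0 ff 0.0 q [ 1.16  0.41 -0.01  1.6   0.01  1.13 -0.08]
```

View pics/mat.png

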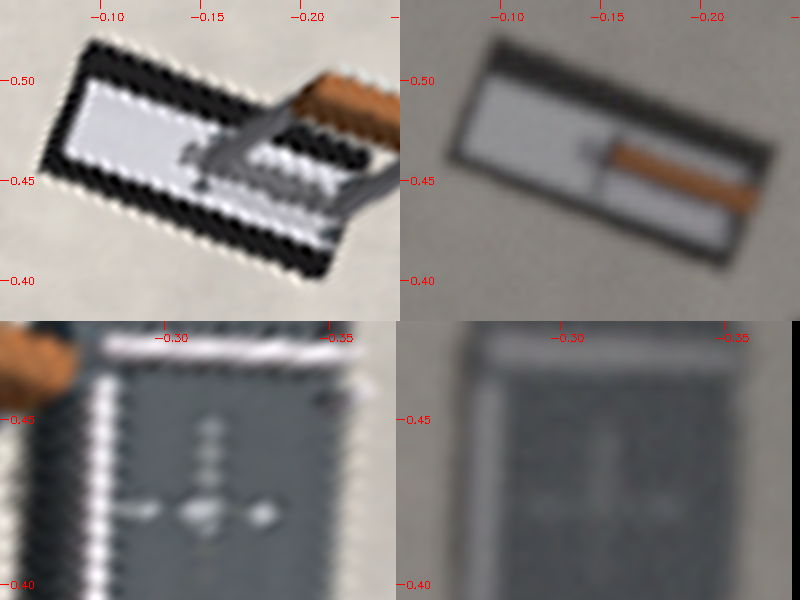

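```bash
python3 -m crank '[[0,0,-40,23,-6,0,1],[0,0,-40,23,-6,0,1],[0,0,-40,23,-6,0,1],[0,0,-40,23,-6,0,1],[0,0,-40,23,-6,0,1],[0,0,-40,23,-6,0,1],[0,0,-40,23,-6,0,1],[0,0,-40,23,-6,0,1]]' 30; python3 - <<'E'
from h import *
plan((.597,-.316,.23,90),(.597,-.316,.022,90)); st()
E
```

```text
time_s: 0.87
tcp_pos: [0.4097, -0.4518, 0.231]
ee_rot: [-0.0, 0.866, 0.5, 0.0]
force: [-1.2, -2.0, -0.6]
gripper_width: 1.004
finger_force: 0.0
[ -0.   -0.1 -30. ] [21.13  9.44  0.12]
[0. 0. 0.] [ 0.   0.  20.8]
0.9 tcp [ 0.4097 -0.4518  0.231 ] yaw 60.0 z [ 0.     0.001 -1.   ] F [-1.2 -2.  -0.6] w 1.004 ff 0.0 q [ 0.93  0.4  -0.23  1.62  0.1   1.13  0.15]
```

```bash
python3 -m crank '[[0,0,-30,21.1,9.4,0,1],[0,0,-30,21.1,9.4,0,1],[0,0,-30,21.1,9.4,0,1],[0,0,-30,21.1,9.4,0,1],[0,0,-30,21.1,9.4,0,1],[0,0,-30,21.1,9.4,0,1],[0,0,-30,21.1,9.4,0,1],[0,0,-30,21.1,9.4,0,1]]' >/dev/null
python3 -m crank '[[0,0,0,0,0,4,1],[0,0,0,0,0,8,1],[0,0,0,0,0,12,1],[0,0,0,0,0,16,1],[0,0,0,0,0,18,1],[0,0,0,0,0,20,1],[0,0,0,0,0,20.7,1],[0,0,0,0,0,20.7,1]]'
python3 - <<'E'
from h import *
st()
E
```

```text
time_s: 2.2
tcp_pos: [0.5922, -0.3205, 0.0222]
ee_rot: [-0.002, 0.709, 0.705, -0.001]
force: [0.1, -0.6, 0.4]
gripper_width: 1.002
finger_force: 0.0
2.2 tcp [ 0.5922 -0.3205  0.0222] yaw 89.6 z [-0.004  0.    -1.   ] F [ 0.1 -0.6  0.4] w 1.002 ff 0.0 q [ 0.64  0.74 -0.32  1.61  0.29  0.84  0.19]
```

```bash
python3 -m crank '[[0,0,0,0,0,0,1],[0,0,0,0,0,0,0],[0,0,0,0,0,0,0],[0,0,0,0,0,0,0],[0,0,0,0,0,0,0],[0,0,0,0,0,0,0],[0,0,0,0,0,0,0],[0,0,0,0,0,0,0]]' 40
python3 -m crank '[[0,0,0,0,0,-3,0],[0,0,0,0,0,-6,0],[0,0,0,0,0,-9,0],[0,0,0,0,0,-12,0],[0,0,0,0,0,-12,0],[0,0,0,0,0,-12,0]]'
python3 - <<'E'
from h import *
st(); plan((.665,-.20,.14,90),(.665,-.20,.012,90))
E
```

```text
time_s: 2.87
tcp_pos: [0.5963, -0.3194, 0.0265]
ee_rot: [0.002, 0.708, 0.706, 0.0]
force: [-0.9, -1.2, 6.9]
gripper_width: 0.737
finger_force: 44.5
time_s: 3.37
tcp_pos: [0.5964, -0.3189, 0.147]
ee_rot: [0.002, 0.708, 0.706, 0.001]
force: [0.1, 0.1, -2.6]
gripper_width: 0.737
finger_force: 50.6
3.4 tcp [ 0.5964 -0.3189  0.147 ] yaw 89.8 z [ 0.004 -0.002 -1.   ] F [ 0.1  0.1 -2.6] w 0.737 ff 50.6 q [ 0.66  0.6  -0.36  1.53  0.23  1.05  0.24]
[ 0.2  0.1 -0.2] [11.92  6.82  0.7 ]
[0. 0. 0.] [ 0.   0.  12.8]
```

```bash
python3 -m crank '[[0,0,0,3,1.7,0,0],[0,0,0,6,3.4,0,0],[0,0,0,9,5,0,0],[0,0,0,11.9,6.8,0,0],[0,0,0,11.9,6.8,0,0],[0,0,0,11.9,6.8,0,0]]' >/dev/null
python3 -m crank '[[0,0,0,0,0,3,0],[0,0,0,0,0,6,0],[0,0,0,0,0,9,0],[0,0,0,0,0,11,0],[0,0,0,0,0,12,0],[0,0,0,0,0,12.6,0],[0,0,0,0,0,13,0],[0,0,0,0,0,13,0]]'
python3 - <<'E'
from h import *
st()
E
```

```text
time_s: 4.53
tcp_pos: [0.6634, -0.2007, 0.0154]
ee_rot: [0.0, 0.709, 0.706, -0.0]
force: [-1.1, -0.6, -1.6]
gripper_width: 0.741
finger_force: 50.4
4.5 tcp [ 0.6634 -0.2007  0.0154] yaw 89.8 z [-0.    -0.001 -1.   ] F [-1.1 -0.6 -1.6] w 0.741 ff 50.4 q [ 0.44  0.77 -0.33  1.56  0.31  0.86 -0.01]
```

Nearly touching; lower 2 mm more, release, rise, and go over the cap.

```bash
python3 -m crank '[[0,0,0,0,0,0.15,0],[0,0,0,0,0,0.15,0.9],[0,0,0,0,0,0.15,1],[0,0,0,0,0,0.15,1],[0,0,0,0,0,0.15,1],[0,0,0,0,0,0.15,1]]'
python3 -m crank '[[0,0,0,0,0,-2,1],[0,0,0,0,0,-5,1],[0,0,0,0,0,-9,1],[0,0,0,0,0,-13,1],[0,0,0,0,0,-13,1],[0,0,0,0,0,-13,1]]'
python3 - <<'E'
from h import *
st(); plan((.511,-.306,.14,90),(.511,-.306,.01,90))
I=snapshot("top"); print(blobs("top",I,(40,120,60),(75,255,255),.056),blobs("top",I,(100,120,40),(125,255,255),.03))
E
```

```text
time_s: 5.03
tcp_pos: [0.6638, -0.1997, 0.013]
ee_rot: [0.0, 0.708, 0.706, 0.0]
force: [0.6, -0.2, -0.6]
gripper_width: 0.999
finger_force: 0.0
time_s: 5.53
tcp_pos: [0.6655, -0.2, 0.1463]
ee_rot: [0.003, 0.708, 0.706, 0.002]
force: [0.0, -0.5, -0.7]
gripper_width: 0.998
finger_force: 0.0
5.5 tcp [ 0.6655 -0.2     0.1463] yaw 89.8 z [ 0.006 -0.002 -1.   ] F [ 0.  -0.5 -0.7] w 0.998 ff 0.0 q [ 0.46  0.63 -0.37  1.48  0.25  1.07  0.03]
[ 0.3  0.1 -0.2] [-10.65 -15.42   0.56]
[0. 0. 0.] [ 0.  0. 13.]
[(665.4, -191.7, 45, 60, 94.0)] [(-46.3, 267.3, 10, 137, 58.8), (445.3, 9.4, 49, 64, 64.1), (550.1, 10.8, 50, 65, 57.9), (650.9, -22.3, 49, 65, 71.7)]
```

```bash
python3 -m crank '[[0,0,0,-3,-4,0,1],[0,0,0,-5,-8,0,1],[0,0,0,-8,-12,0,1],[0,0,0,-10.6,-15.4,0,1],[0,0,0,-10.6,-15.4,0,1],[0,0,0,-10.6,-15.4,0,1]]' >/dev/null
python3 -m crank '[[0,0,0,0,0,4,1],[0,0,0,0,0,8,1],[0,0,0,0,0,11,1],[0,0,0,0,0,12.5,1],[0,0,0,0,0,13.2,1],[0,0,0,0,0,13.3,1],[0,0,0,0,0,13.3,1]]'
python3 -m crank '[[0,0,0,0,0,0,0],[0,0,0,0,0,0,0],[0,0,0,0,0,0,0],[0,0,0,0,0,0,0],[0,0,0,0,0,0,0],[0,0,0,0,0,0,0],[0,0,0,0,0,0,0]]' 25
python3 - <<'E'
from h import *
st(); cv2.imwrite("pics/cap.png",snapshot("scene")[110:270,250:450])
E
```

```text
time_s: 6.67
tcp_pos: [0.5096, -0.3046, 0.0094]
ee_rot: [-0.0, 0.708, 0.706, 0.0]
force: [0.4, -0.2, 0.7]
gripper_width: 0.998
finger_force: 0.0
time_s: 7.25
tcp_pos: [0.5079, -0.3064, 0.0123]
ee_rot: [0.0, 0.709, 0.706, -0.001]
force: [-8.4, 0.4, 15.9]
gripper_width: 0.518
finger_force: 23.8
7.2 tcp [ 0.5079 -0.3064  0.0123] yaw 89.7 z [-0.002 -0.002 -1.   ] F [-8.4  0.4 15.9] w 0.518 ff 23.8 q [ 0.69  0.65 -0.32  1.83  0.3   0.71  0.2 ]
```

```bash
python3 -m crank '[[0,0,0,0,0,-2,0],[0,0,0,0,0,-5,0],[0,0,0,0,0,-8,0],[0,0,0,0,0,-11,0],[0,0,0,0,0,-11,0]]'
python3 - <<'E'
from h import *
st();plan((.34,-.19,.12,70),(.34,-.19,.002,70)); cv2.imwrite("pics/cap.png",cv2.resize(snapshot("scene")[100:260,250:450],None,fx=3,fy=3))
E
```

```text
time_s: 7.72
tcp_pos: [0.5129, -0.3069, 0.1274]
ee_rot: [0.005, 0.708, 0.706, 0.001]
force: [1.3, -1.0, 0.1]
gripper_width: 0.507
finger_force: 26.3
7.7 tcp [ 0.5129 -0.3069  0.1274] yaw 89.8 z [ 0.01  -0.006 -1.   ] F [ 1.3 -1.   0.1] w 0.507 ff 26.3 q [ 0.74  0.5  -0.38  1.76  0.22  0.91  0.26]
[ 0.6  0.2 19.8] [ 11.63 -17.34   0.5 ]
[0. 0. 0.] [ 0.   0.  11.8]
```

View pics/cap.png

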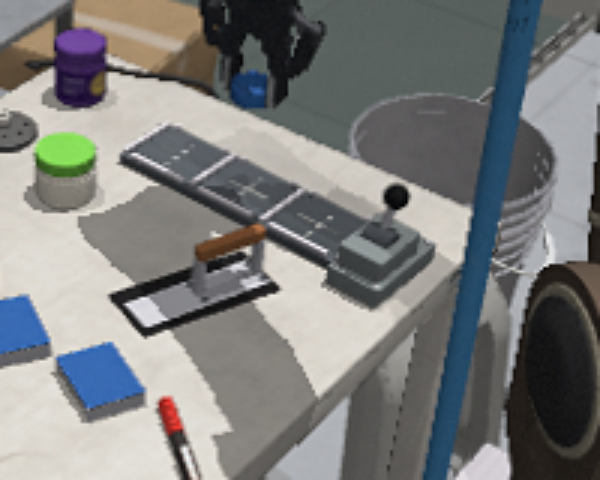

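```bash
python3 -m crank '[[0,0,5,3,-4.3,0,0],[0,0,10,6,-8.6,0,0],[0,0,15,9,-13,0,0],[0,0,19.8,11.6,-17.3,0,0],[0,0,19.8,11.6,-17.3,0,0],[0,0,19.8,11.6,-17.3,0,0],[0,0,19.8,11.6,-17.3,0,0],[0,0,19.8,11.6,-17.3,0,0]]'
python3 -m crank '[[0,0,0,0,0,3,0],[0,0,0,0,0,6,0],[0,0,0,0,0,9,0],[0,0,0,0,0,10.5,0],[0,0,0,0,0,11.5,0],[0,0,0,0,0,12,0],[0,0,0,0,0,12,0],[0,0,0,0,0,12,0]]'
python3 - <<'E'
from h import *
st()
E
```

```text
time_s: 8.43
tcp_pos: [0.3376, -0.1892, 0.1204]
ee_rot: [0.001, 0.819, 0.574, 0.0]
force: [0.6, -0.2, 0.7]
gripper_width: 0.511
finger_force: 26.3
time_s: 9.1
tcp_pos: [0.3381, -0.1891, -0.0006]
ee_rot: [0.0, 0.819, 0.574, 0.0]
force: [-0.8, 0.2, -0.8]
gripper_width: 0.51
finger_force: 27.7
9.1 tcp [ 0.3381 -0.1891 -0.0006] yaw 70.0 z [ 0.001  0.    -1.   ] F [-0.8  0.2 -0.8] w 0.51 ff 27.7 q [ 0.61  0.44 -0.27  2.33  0.29  0.4  -0.25]
```

```bash
python3 -m crank '[[0,0,0,0,0,0.15,0],[0,0,0,0,0,0.15,0],[0,0,0,0,0,0.15,0]]';  python3 -m crank '[[0,0,0,0,0,0.15,0],[0,0,0,0,0,0.15,0],[0,0,0,0,0,0.15,0]]'
```

```text
time_s: 9.35
tcp_pos: [0.3371, -0.1889, -0.0016]
ee_rot: [0.0, 0.819, 0.574, 0.0]
force: [-1.4, 1.0, -0.3]
gripper_width: 0.508
finger_force: 27.7
time_s: 9.6
tcp_pos: [0.3371, -0.1889, -0.0019]
ee_rot: [0.001, 0.819, 0.574, 0.0]
force: [-3.6, 2.4, 25.1]
gripper_width: 0.511
finger_force: 34.9
```

```bash
python3 -m crank '[[0,0,0,0,0,-0.1,0],[0,0,0,0,0,-0.1,0],[0,0,0,0,0,-0.1,0.7],[0,0,0,0,0,-0.1,1],[0,0,0,0,0,-0.1,1],[0,0,0,0,0,-0.1,1],[0,0,0,0,0,-0.1,1]]'
python3 -m crank '[[0,0,0,0,0,-1,1],[0,0,0,0,0,-4,1],[0,0,0,0,0,-8,1],[0,0,0,0,0,-12,1],[0,0,0,0,0,-14,1],[0,0,0,0,0,-14,1]]'
python3 - <<'E'
from h import *
st();plan((.4505,-.185,.12,68.4),(.4505,-.185,.033,68.4))
I=snapshot("scene"); v=np.hstack([cv2.resize(I[120:300,270:430],(400,450)),rect("scene",I,.37,.67,-.39,-.22,.012,1.5)[:450]]); cv2.imwrite("pics/clr.png",v)
E
```

```text
time_s: 10.18
tcp_pos: [0.3366, -0.1886, -0.0023]
ee_rot: [-0.0, 0.819, 0.574, -0.0]
force: [0.0, -0.0, 0.8]
gripper_width: 1.001
finger_force: 0.0
time_s: 10.68
tcp_pos: [0.339, -0.1898, 0.1419]
ee_rot: [0.004, 0.819, 0.573, 0.001]
force: [0.5, -0.7, -0.7]
gripper_width: 1.0
finger_force: 0.0
10.7 tcp [ 0.339  -0.1898  0.1419] yaw 70.0 z [ 0.006 -0.004 -1.   ] F [ 0.5 -0.7 -0.7] w 1.0 ff 0.0 q [ 0.76  0.15 -0.4   2.22  0.08  0.78 -0.05]
[0.4 0.1 1.6] [ 4.28 10.3   2.26]
[0. 0. 0.] [0.  0.  8.7]
```

View pics/clr.png

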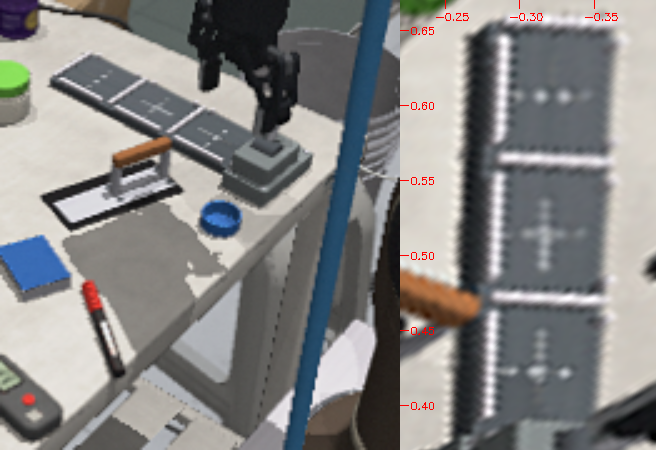

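```bash
python3 -m crank '[[0,0,1.6,1.5,3.5,0.5,1],[0,0,1.6,3,7,1,1],[0,0,1.6,4.3,10.3,2,1],[0,0,1.6,4.3,10.3,2,1],[0,0,1.6,4.3,10.3,2,1],[0,0,1.6,4.3,10.3,2,1]]' >/dev/null
python3 -m crank '[[0,0,0,0,0,3,1],[0,0,0,0,0,6,1],[0,0,0,0,0,8,1],[0,0,0,0,0,8.9,1],[0,0,0,0,0,8.9,1],[0,0,0,0,0,8.9,1]]'
python3 - <<'E'
from h import *
st();plan((.4505,-.185,.033,68.4))
E
```

```text
time_s: 11.73
tcp_pos: [0.4476, -0.1836, 0.0292]
ee_rot: [-0.0, 0.827, 0.562, -0.0]
force: [-0.0, -0.1, 0.9]
gripper_width: 0.997
finger_force: 0.0
11.7 tcp [ 0.4476 -0.1836  0.0292] yaw 68.4 z [-0.001 -0.    -1.   ] F [-0.  -0.1  0.9] w 0.997 ff 0.0 q [ 0.56  0.49 -0.34  2.09  0.28  0.6  -0.35]
[-0.  0. -0.] [-0.03  0.32 -0.38]
```

```bash
python3 -m crank '[[0,0,0,0,0.3,-0.3,1],[0,0,0,0,0.3,-0.3,1],[0,0,0,0,0.3,-0.3,0],[0,0,0,0,0.3,-0.3,0],[0,0,0,0,0.3,-0.3,0],[0,0,0,0,0.3,-0.3,0],[0,0,0,0,0.3,-0.3,0],[0,0,0,0,0.3,-0.3,0]]' 100
python3 -m crank '[[0,0,0,0,0,0,0],[0,0,0,0,0,0,0],[0,0,0,0,0,0,0],[0,0,0,0,0,0,0]]'
python3 - <<'E'
from h import *
st()
E
```

```text
time_s: 12.4
tcp_pos: [0.4506, -0.1844, 0.0317]
ee_rot: [-0.0, 0.827, 0.562, -0.0]
force: [4.2, 0.2, -3.9]
gripper_width: 0.151
finger_force: 68.1
time_s: 12.73
tcp_pos: [0.4509, -0.1845, 0.0317]
ee_rot: [-0.0, 0.827, 0.562, -0.0]
force: [-0.4, -0.2, -0.9]
gripper_width: 0.142
finger_force: 97.3
12.7 tcp [ 0.4509 -0.1845  0.0317] yaw 68.4 z [-0.  0. -1.] F [-0.4 -0.2 -0.9] w 0.142 ff 97.3 q [ 0.56  0.49 -0.34  2.08  0.28  0.61 -0.35]
```

```bash
python3 -m crank '[[0,0,0,0,0,-1,0],[0,0,0,0,0,-3,0],[0,0,0,0,0,-6,0],[0,0,0,0,0,-9,0],[0,0,0,0,0,-10,0],[0,0,0,0,0,-10,0],[0,0,0,0,0,-10,0]]'
python3 -m crank '[[0,0,0,0,0,0,0],[0,0,0,0,0,0,0],[0,0,0,0,0,0,0],[0,0,0,0,0,0,0]]' >/dev/null
python3 - <<'E'
from h import *
st(); I=snapshot("scene"); T=snapshot("top")
for n,i in(("scene",I),("top",T)): print(n,[b for b in blobs(n,i,(100,120,40),(125,255,255),.018) if abs(b[1])<100])
o=get_obs(); p=o["tcp_pos"]; zt=p[2]-.0297+.003; print(zt)
a=np.radians(68.4); e=np.array([np.cos(a),np.sin(a),0]); s=np.array([e[1],-e[0],0])
C=[p+e*l+s*w for l,w in((.104,.02),(.104,-.02),(.045,-.02),(.045,.02))]; C=np.array(C); C[:,2]=zt
out=[]
for n,i in(("scene",I),("top",T)):
    uv=proj(n,C); m=uv.mean(0); u0,v0=(m-[50,42]).astype(int); f=4
    c=cv2.resize(i[v0:v0+84,u0:u0+100],None,fx=f,fy=f,interpolation=cv2.INTER_CUBIC)
    cv2.polylines(c,[((uv-[u0,v0]+.5)*f).astype(np.int32)],True,(0,255,0),1); out.append(c)
cv2.imwrite("pics/spat.png",np.hstack(out))
E
```

```text
time_s: 13.32
tcp_pos: [0.4509, -0.1848, 0.1321]
ee_rot: [0.001, 0.827, 0.562, 0.0]
force: [-0.3, -1.0, -3.5]
gripper_width: 0.141
finger_force: 97.6
13.7 tcp [ 0.4504 -0.1843  0.1308] yaw 68.4 z [-0.002  0.001 -1.   ] F [-0.5  0.1 -2.2] w 0.149 ff 97.6 q [ 0.63  0.33 -0.41  2.01  0.17  0.83 -0.25]
scene [(443.4, 10.9, 55, 71, 63.7), (549.6, 13.0, 54, 71, 59.1), (650.1, -20.6, 55, 70, 70.5)]
top [(445.9, 8.3, 51, 65, 64.3), (552.0, 10.9, 49, 66, 59.1), (652.7, -22.8, 48, 65, 70.4)]
0.10447802047393301
```

View pics/spat.png

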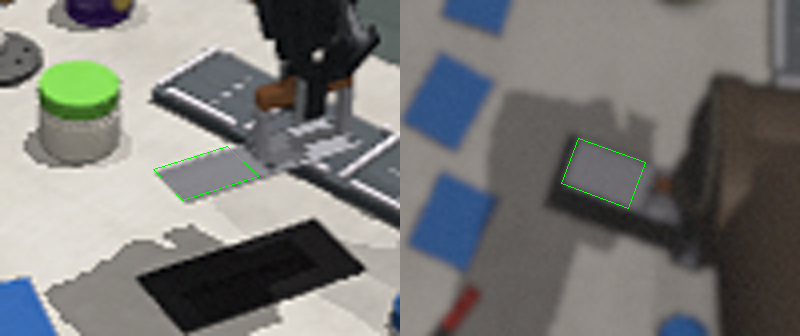

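```bash
python3 - <<'E'
from h import *
def pre(x,y,w,d): a=np.radians(w); return (x-d*np.cos(a),y-d*np.sin(a))
a=pre(.6515,-.0215,70.5,.145); plan((*a,.131,70.5),(*a,.036,70.5),(*pre(.6515,-.0215,70.5,.071),.036,70.5))
E
```

```text
[-0.1 -0.  -2.1] [ 8.04 13.21  0.  ]
[0. 0. 0.] [0.  0.  9.5]
[0. 0. 0.] [ 7.4 -0.   0. ]
```

```bash
python3 -m crank '[[0,0,-1,2,3.3,0,0],[0,0,-2,4,6.6,0,0],[0,0,-2,6,10,0,0],[0,0,-2,8,13.2,0,0],[0,0,-2,8,13.2,0,0],[0,0,-2,8,13.2,0,0],[0,0,-2,8,13.2,0,0]]' 
python3 -m crank '[[0,0,0,0,0,2,0],[0,0,0,0,0,4,0],[0,0,0,0,0,6,0],[0,0,0,0,0,8,0],[0,0,0,0,0,9,0],[0,0,0,0,0,9.4,0],[0,0,0,0,0,9.4,0],[0,0,0,0,0,9.4,0]]'
python3 - <<'E'
from h import *
st();def_=0
def pre(x,y,w,d): a=np.radians(w); return (x-d*np.cos(a),y-d*np.sin(a))
plan((*pre(.6515,-.0215,70.5,.071),.036,70.5))
print(blobs("scene",snapshot("scene"),(100,120,40),(125,255,255),.018)[:4])
E
```

```text
time_s: 14.33
tcp_pos: [0.6024, -0.1585, 0.1308]
ee_rot: [-0.001, 0.817, 0.577, -0.001]
force: [-0.7, 0.5, -1.9]
gripper_width: 0.148
finger_force: 98.0
time_s: 15.0
tcp_pos: [0.6033, -0.159, 0.0387]
ee_rot: [0.0, 0.817, 0.576, 0.0]
force: [0.7, 0.4, -0.6]
gripper_width: 0.146
finger_force: 98.1
15.0 tcp [ 0.6033 -0.159   0.0387] yaw 70.4 z [ 0.001 -0.    -1.   ] F [ 0.7  0.4 -0.6] w 0.146 ff 98.1 q [ 0.43  0.65 -0.35  1.74  0.3   0.8  -0.41]
[ 0.1  0.  -0.1] [ 7.47 -0.07  0.27]
[(443.6, 10.9, 55, 72, 63.7), (332.5, -180.0, 42, 62, 20.6), (549.2, 12.4, 56, 71, 59.1), (650.0, -20.6, 55, 70, 70.5)]
```

```bash
python3 -m crank '[[0,0,0,0,0,0.2,0],[0,0,0,1.5,0,0.2,0],[0,0,0,3,0,0.2,0],[0,0,0,4.5,0,0.2,0],[0,0,0,6,0,0.2,0],[0,0,0,7.4,0,0.2,0],[0,0,0,7.4,0,0.2,0],[0,0,0,7.4,0,0.2,0]]'
python3 -m crank '[[0,0,0,0,0,-0.5,0],[0,0,0,0,0,-1,0],[0,0,0,0,0,-1.5,0],[0,0,0,0,0,-2,0],[0,0,0,0,0,-2,0],[0,0,0,0,0,-2,0]]'
python3 - <<'E'
from h import *
st()
I=snapshot("scene"); o=get_obs(); p=o["tcp_pos"]; z=p[2]-.0297+.0055
b=[b for b in blobs("scene",I,(100,120,40),(125,255,255),z) if b[0]>600]; print(b, "grip->sample",np.round((np.array(b[0][:2])-p[:2]*1000),1))
cv2.imwrite("pics/s3.png",cv2.resize(I[90:260,160:360],None,fx=3,fy=3))
E
```

```text
time_s: 15.72
tcp_pos: [0.6283, -0.087, 0.0358]
ee_rot: [-0.0, 0.816, 0.578, 0.0]
force: [-0.1, -0.7, -1.4]
gripper_width: 0.142
finger_force: 98.1
time_s: 16.22
tcp_pos: [0.6282, -0.0895, 0.0565]
ee_rot: [0.0, 0.817, 0.576, 0.0]
force: [0.1, -0.6, -3.2]
gripper_width: 0.148
finger_force: 98.0
16.2 tcp [ 0.6282 -0.0895  0.0565] yaw 70.4 z [ 0.001 -0.    -1.   ] F [ 0.1 -0.6 -3.2] w 0.148 ff 98.0 q [ 0.32  0.64 -0.36  1.71  0.29  0.84 -0.51]
[(653.1, -20.8, 55, 68, 69.8)] grip->sample [25.2 68.6]
```

View pics/s3.png

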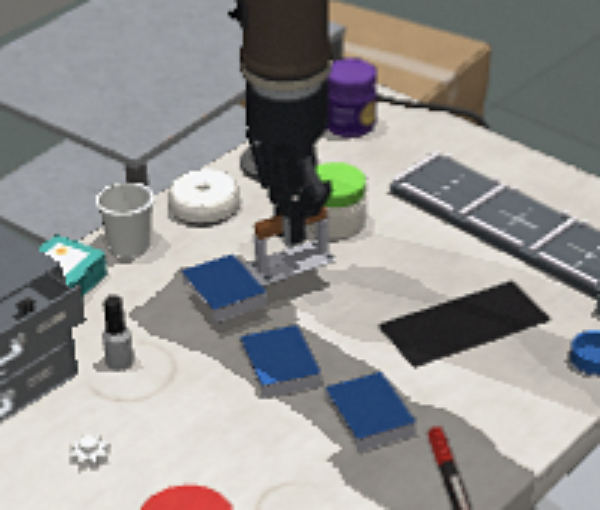

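```bash
python3 -m crank '[[0,0,0,0,0,-0.5,0],[0,0,0,0,0,-1.5,0],[0,0,0,0,0,-2.8,0],[0,0,0,0,0,-4.5,0],[0,0,0,0,0,-6,0],[0,0,0,0,0,-7,0],[0,0,0,0,0,-7.5,0],[0,0,0,0,0,-7.5,0]]'
python3 - <<'E'
from h import *
st(); plan((.604,-.391,.131,70.4),(.604,-.391,.131,87.7),(.604,-.391,.062,87.7))
E
```

```text
time_s: 16.93
tcp_pos: [0.6288, -0.0891, 0.1327]
ee_rot: [0.001, 0.817, 0.576, 0.001]
force: [0.2, 0.2, -2.9]
gripper_width: 0.144
finger_force: 98.0
16.9 tcp [ 0.6288 -0.0891  0.1327] yaw 70.4 z [ 0.003 -0.    -1.   ] F [ 0.2  0.2 -2.9] w 0.144 ff 98.0 q [ 0.34  0.55 -0.39  1.65  0.24  0.98 -0.48]
[ 0.2 -0.   0. ] [-29.27   7.79   0.18]
[  0.    0.  -17.3] [0. 0. 0.]
[0. 0. 0.] [0.  0.  6.9]
```

```bash
python3 -m crank '[[0,0,0,-0.4,0.1,0,0],[0,0,0,-1.4,0.4,0,0],[0,0,0,-3,0.8,0,0],[0,0,0,-5,1.3,0,0],[0,0,0,-7,1.8,0,0],[0,0,0,-8.6,2.3,0,0],[0,0,0,-9.5,2.5,0,0],[0,0,0,-9.8,2.6,0,0]]' >/dev/null
python3 -m crank '[[0,0,0,-0.4,0.1,0,0],[0,0,0,-1.4,0.4,0,0],[0,0,0,-3,0.8,0,0],[0,0,0,-5,1.3,0,0],[0,0,0,-7,1.8,0,0],[0,0,0,-8.6,2.3,0,0],[0,0,0,-9.5,2.5,0,0],[0,0,0,-9.8,2.6,0,0]]' >/dev/null
python3 -m crank '[[0,0,0,-0.4,0.1,0,0],[0,0,0,-1.4,0.4,0,0],[0,0,0,-3,0.8,0,0],[0,0,0,-5,1.3,0,0],[0,0,0,-7,1.8,0,0],[0,0,0,-8.6,2.3,0,0],[0,0,0,-9.5,2.5,0,0],[0,0,0,-9.7,2.6,0,0]]' >/dev/null
python3 -m crank '[[0,0,-1,0,0,0,0],[0,0,-4,0,0,0,0],[0,0,-8,0,0,0,0],[0,0,-12,0,0,0,0],[0,0,-15,0,0,0,0],[0,0,-17,0,0,0,0],[0,0,-17.3,0,0,0,0],[0,0,-17.3,0,0,0,0]]'
cat >> h.py <<'E'
def onblade(n):
    p=get_obs()["tcp_pos"]; z=p[2]-.0297+.0055; I=snapshot(n)
    B=[b for b in blobs(n,I,(100,120,40),(125,255,255),z,150) if 0.03<np.hypot(b[0]/1000-p[0],b[1]/1000-p[1])<.11]
    print(n,"on blade",B,"rel",[np.round(np.array(b[:2])-p[:2]*1000,1) for b in B]); return I
E
python3 - <<'E'
from h import *
st(); I=onblade("scene"); T=onblade("top"); plan((.604,-.391,.131,87.7),(.604,-.391,.062,87.7))
cv2.imwrite("pics/b3.png",cv2.resize(I[60:210,260:460],None,fx=3,fy=3))
E
```

```text
time_s: 19.6
tcp_pos: [0.6038, -0.3896, 0.1309]
ee_rot: [-0.0, 0.721, 0.693, 0.0]
force: [0.2, 0.4, -2.1]
gripper_width: 0.144
finger_force: 98.0
19.6 tcp [ 0.6038 -0.3896  0.1309] yaw 87.8 z [ 0.     0.001 -1.   ] F [ 0.2  0.4 -2.1] w 0.144 ff 98.0 q [ 0.76  0.69 -0.41  1.42  0.29  1.09  0.26]
scene on blade [(606.0, -315.9, 55, 69, 92.1)] rel [array([ 2.2, 73.7])]
top on blade [(608.7, -317.8, 47, 65, 87.4)] rel [array([ 5.1, 72.2])]
[ 0. -0.  0.] [-0.07  0.05 -0.01]
[0. 0. 0.] [0.  0.  6.9]
```

View pics/b3.png

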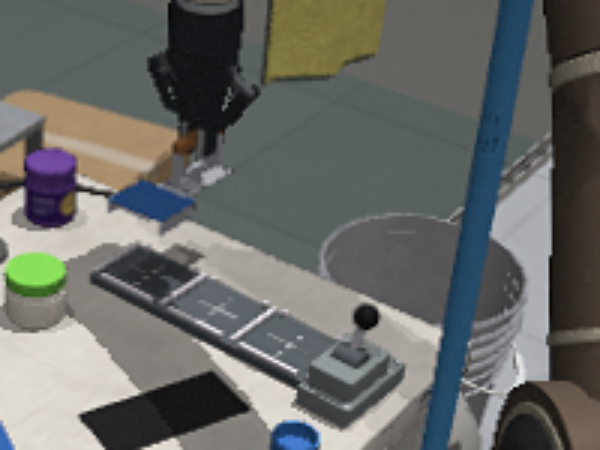

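```bash
python3 -m crank '[[0,0,0,-0.1,0,0.5,0],[0,0,0,-0.2,0,1.5,0],[0,0,0,-0.3,0,3,0],[0,0,0,-0.3,0,4.5,0],[0,0,0,-0.3,0,5.8,0],[0,0,0,-0.3,0,6.5,0],[0,0,0,-0.3,0,6.5,0],[0,0,0,-0.3,0,6.5,0]]'
python3 - <<'E'
from h import *
st(); I=onblade("scene"); T=onblade("top")
c=[rect(n,i,.55,.66,-.40,-.25,z,3.2) for n,i,z in(("scene",I,.012),("top",T,.036))]; v=np.hstack(c)[:,:800]; print(v.shape); cv2.imwrite("pics/b3b.png",v[:,:800])
E
```

```text
time_s: 20.37
tcp_pos: [0.6029, -0.3939, 0.0649]
ee_rot: [-0.001, 0.721, 0.693, -0.0]
force: [0.5, -0.1, -1.7]
gripper_width: 0.143
finger_force: 98.0
20.4 tcp [ 0.6029 -0.3939  0.0649] yaw 87.7 z [-0.001  0.001 -1.   ] F [ 0.5 -0.1 -1.7] w 0.143 ff 98.0 q [ 0.75  0.76 -0.39  1.46  0.32  0.99  0.24]
scene on blade [(605.6, -320.5, 57, 68, 88.7)] rel [array([ 2.7, 73.4])]
top on blade [(607.0, -324.0, 52, 67, 87.4)] rel [array([ 3.6, 70.2])]
(352, 800, 3)
```

View pics/b3b.png

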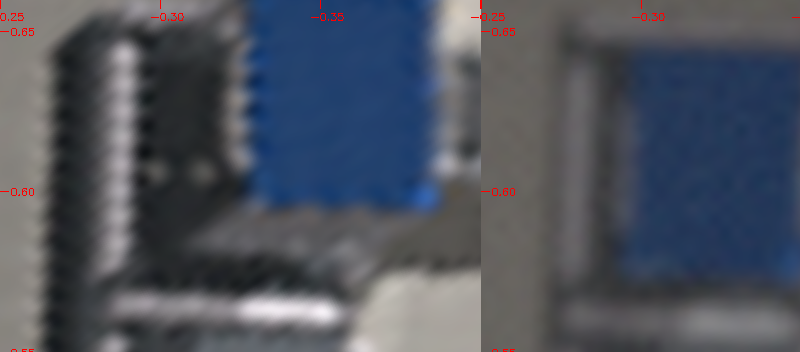

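```bash
python3 -m crank '[[0,0,0,0,0,0.4,0],[0,0,0,0,0,0.8,0],[0,0,0,0,0,1.2,0],[0,0,0,0,0,1.5,0],[0,0,0,0,0,1.5,0],[0,0,0,0,0,1.5,0]]'
python3 - <<'E'
from h import *
st(); I=snapshot("scene");T=snapshot("top")
for n,i in(("scene",I),("top",T)): print([b for b in blobs(n,i,(100,120,40),(125,255,255),.030) if b[1]<-250])
E
```

```text
time_s: 20.97
tcp_pos: [0.6029, -0.3941, 0.0505]
ee_rot: [-0.0, 0.721, 0.693, -0.0]
force: [0.4, 0.9, -0.7]
gripper_width: 0.143
finger_force: 98.0
21.0 tcp [ 0.6029 -0.3941  0.0505] yaw 87.7 z [-0.  0. -1.] F [ 0.4  0.9 -0.7] w 0.143 ff 98.0 q [ 0.75  0.78 -0.38  1.47  0.33  0.96  0.24]
[(604.7, -320.1, 56, 70, 87.3), (510.9, -949.9, 65, 2616, 21.4)]
[(608.5, -321.6, 49, 68, 87.4)]
```

```bash
python3 -m crank '[[0,0,0,-0.3,0,0,0],[0,0,0,-1.2,0,0,0],[0,0,0,-2.5,0,0,0],[0,0,0,-4,0,0,0],[0,0,0,-5.5,0,0,0],[0,0,0,-7,0,0,0],[0,0,0,-8.5,0,0,0],[0,0,0,-8.5,0,0,0]]'
python3 -m crank '[[0,0,0,0,0,-2,0],[0,0,0,0,0,-5,0],[0,0,0,0,0,-8,0],[0,0,0,0,0,-8,0]]'
python3 - <<'E'
from h import *
st(); I=snapshot("scene");T=snapshot("top")
for n,i in(("scene",I),("top",T)):
    print(n,[b for b in blobs(n,i,(100,120,40),(125,255,255),.030) if -400<b[1]<-250],[b for b in blobs(n,i,(100,120,40),(125,255,255),.018) if abs(b[1])<150])
def pre(x,y,w,d): a=np.radians(w); return (x-d*np.cos(a),y-d*np.sin(a))
S=(.551,.012,59.1); a=pre(*S,.145); plan((*a,.131,S[2]),(*a,.036,S[2]),(*pre(*S,.071),.036,S[2])); print(a)
cv2.imwrite("pics/b3c.png",cv2.resize(I[60:260,200:430],None,fx=3,fy=3))
E
```

```text
time_s: 21.73
tcp_pos: [0.5973, -0.4855, 0.0505]
ee_rot: [0.001, 0.723, 0.691, -0.002]
force: [-1.5, -1.6, -1.5]
gripper_width: 0.145
finger_force: 98.0
time_s: 22.07
tcp_pos: [0.6025, -0.4812, 0.1385]
ee_rot: [0.005, 0.721, 0.693, 0.001]
force: [1.1, -1.0, 0.1]
gripper_width: 0.147
finger_force: 98.2
22.1 tcp [ 0.6025 -0.4812  0.1385] yaw 87.7 z [ 0.008 -0.006 -1.   ] F [ 1.1 -1.   0.1] w 0.147 ff 98.2 q [ 0.83  0.77 -0.39  1.26  0.29  1.16  0.38]
scene [(604.6, -318.1, 56, 71, 89.9)] [(443.4, 11.1, 55, 71, 63.7), (549.6, 13.0, 54, 71, 59.1)]
top [(608.6, -321.4, 56, 67, 88.8)] [(445.5, 8.8, 48, 64, 62.3), (552.0, 10.9, 49, 65, 58.9)]
[ 0.2  0.1 28.6] [ 36.22 -13.85   0.07]
[0. 0. 0.] [0.  0.  9.5]
[0. 0. 0.] [ 7.4 -0.   0. ]
(np.float64(0.47653651845156536), np.float64(-0.11241941132992846))
```

View pics/b3c.png

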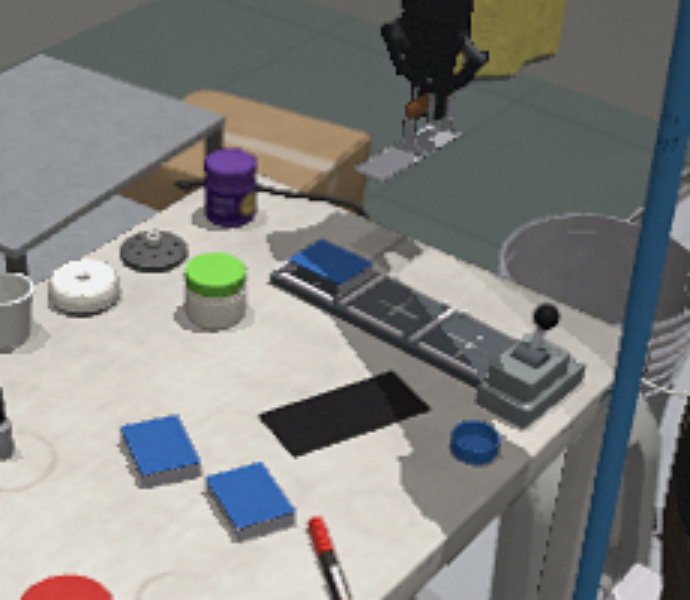

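```bash
python3 -m crank '[[0,0,0,3,-1.2,0,0],[0,0,0,6,-2.4,0,0],[0,0,0,9,-3.5,0,0],[0,0,0,12,-4.6,0,0],[0,0,0,15,-5.8,0,0],[0,0,0,18.1,-6.9,0,0]]' >/dev/null
python3 -m crank '[[0,0,6,3,-1.2,0,0],[0,0,12,6,-2.4,0,0],[0,0,18,9,-3.5,0,0],[0,0,24,12,-4.6,0,0],[0,0,28.6,15,-5.8,0,0],[0,0,28.6,18.1,-6.9,0,0],[0,0,28.6,18.1,-6.9,0,0],[0,0,28.6,18.1,-6.9,0,0]]' >/dev/null
python3 -m crank '[[0,0,0,0,0,2,0],[0,0,0,0,0,4,0],[0,0,0,0,0,6,0],[0,0,0,0,0,8,0],[0,0,0,0,0,9,0],[0,0,0,0,0,9.4,0],[0,0,0,0,0,9.5,0],[0,0,0,0,0,9.5,0]]'
python3 - <<'E'
from h import *
st()
def pre(x,y,w,d): a=np.radians(w); return (x-d*np.cos(a),y-d*np.sin(a))
S=(.551,.012,59.1); a=pre(*S,.145); plan((*a,.036,S[2]),(*pre(*S,.071),.036,S[2]))
print([b for b in blobs("scene",snapshot("scene"),(100,120,40),(125,255,255),.018) if abs(b[1])<150])
E
```

```text
time_s: 24.0
tcp_pos: [0.4765, -0.1122, 0.036]
ee_rot: [0.0, 0.87, 0.493, 0.0]
force: [-0.5, -0.8, -0.6]
gripper_width: 0.15
finger_force: 98.3
24.0 tcp [ 0.4765 -0.1122  0.036 ] yaw 59.1 z [ 0.  0. -1.] F [-0.5 -0.8 -0.6] w 0.15 ff 98.3 q [ 0.42  0.48 -0.35  2.08  0.28  0.63 -0.67]
[ 0. -0. -0.] [-0.02  0.01 -0.  ]
[0. 0. 0.] [ 7.4 -0.   0. ]
[(443.4, 11.1, 55, 71, 63.7), (549.3, 13.0, 55, 72, 58.8)]
```

```bash
python3 -m crank '[[0,0,0,0.5,0,0,0],[0,0,0,1.5,0,0,0],[0,0,0,3,0,0,0],[0,0,0,4.5,0,0,0],[0,0,0,6,0,0,0],[0,0,0,7.2,0,0,0],[0,0,0,7.4,0,0,0],[0,0,0,7.4,0,0,0]]'
python3 -m crank '[[0,0,0,0,0,-0.5,0],[0,0,0,0,0,-1.5,0],[0,0,0,0,0,-3,0],[0,0,0,0,0,-5,0],[0,0,0,0,0,-7,0],[0,0,0,0,0,-8.5,0],[0,0,0,0,0,-9.3,0],[0,0,0,0,0,-9.5,0]]'
python3 - <<'E'
from h import *
st(); I=onblade("scene"); onblade("top");plan((.5128,-.3875,.131,59.1),(.5128,-.3875,.131,87.7))
E
```

```text
time_s: 24.72
tcp_pos: [0.5148, -0.0471, 0.0361]
ee_rot: [0.0, 0.869, 0.494, 0.0]
force: [-0.3, -0.2, -1.0]
gripper_width: 0.146
finger_force: 98.3
time_s: 25.38
tcp_pos: [0.5149, -0.0492, 0.1329]
ee_rot: [0.001, 0.87, 0.493, 0.001]
force: [-0.8, 0.3, -2.4]
gripper_width: 0.148
finger_force: 98.1
25.4 tcp [ 0.5149 -0.0492  0.1329] yaw 59.0 z [ 0.003 -0.001 -1.   ] F [-0.8  0.3 -2.4] w 0.148 ff 98.1 q [ 0.33  0.37 -0.41  1.94  0.19  0.86 -0.72]
scene on blade [(551.4, 11.2, 54, 70, 60.1)] rel [array([36.5, 60.4])]
top on blade [(440.2, 10.0, 45, 61, 64.9), (552.5, 9.7, 49, 63, 58.8)] rel [array([-74.3,  59.1]), array([38. , 58.8])]
[ 0.  0. -0.] [-2.91e+01  1.73e+01  2.00e-02]
[  0.    0.  -28.6] [0. 0. 0.]
```

```bash
python3 -m crank '[[0,0,0,-0.4,0.2,0,0],[0,0,0,-1.4,0.8,0,0],[0,0,0,-3,1.8,0,0],[0,0,0,-5,3,0,0],[0,0,0,-7,4.2,0,0],[0,0,0,-8.6,5.1,0,0],[0,0,0,-9.5,5.6,0,0],[0,0,0,-9.7,5.8,0,0]]' >/dev/null
python3 -m crank '[[0,0,0,-0.4,0.2,0,0],[0,0,0,-1.4,0.8,0,0],[0,0,0,-3,1.8,0,0],[0,0,0,-5,3,0,0],[0,0,0,-7,4.2,0,0],[0,0,0,-8.6,5.1,0,0],[0,0,0,-9.5,5.6,0,0],[0,0,0,-9.7,5.8,0,0]]' >/dev/null
python3 -m crank '[[0,0,0,-0.4,0.2,0,0],[0,0,0,-1.4,0.8,0,0],[0,0,0,-3,1.8,0,0],[0,0,0,-5,3,0,0],[0,0,0,-7,4.2,0,0],[0,0,0,-8.6,5.1,0,0],[0,0,0,-9.4,5.6,0,0],[0,0,0,-9.5,5.7,0,0]]' >/dev/null
python3 -m crank '[[0,0,-2,0,0,0,0],[0,0,-6,0,0,0,0],[0,0,-12,0,0,0,0],[0,0,-18,0,0,0,0],[0,0,-24,0,0,0,0],[0,0,-27.5,0,0,0,0],[0,0,-28.6,0,0,0,0],[0,0,-28.6,0,0,0,0]]'
python3 - <<'E'
from h import *
st(); I=onblade("scene"); T=onblade("top")
print([b for b in blobs("scene",I,(100,120,40),(125,255,255),.018) if abs(b[1])<150])
E
```

```text
time_s: 28.15
tcp_pos: [0.5148, -0.3838, 0.1308]
ee_rot: [-0.0, 0.721, 0.693, 0.0]
force: [0.2, 0.3, -2.8]
gripper_width: 0.15
finger_force: 98.2
28.1 tcp [ 0.5148 -0.3838  0.1308] yaw 87.8 z [ 0.     0.001 -1.   ] F [ 0.2  0.3 -2.8] w 0.15 ff 98.2 q [ 0.86  0.57 -0.42  1.63  0.27  0.99  0.31]
scene on blade [(517.6, -313.5, 56, 70, 92.4)] rel [array([ 2.8, 70.3])]
top on blade [(521.5, -314.5, 50, 70, 88.8)] rel [array([ 6.8, 69.6])]
[(443.4, 11.1, 55, 71, 63.7)]
```

```bash
python3 -m crank '[[0,0,0,-0.1,-0.1,0.5,0],[0,0,0,-0.2,-0.2,1.5,0],[0,0,0,-0.25,-0.3,3,0],[0,0,0,-0.25,-0.3,4.5,0],[0,0,0,-0.25,-0.3,5.8,0],[0,0,0,-0.25,-0.3,6.5,0],[0,0,0,-0.25,-0.3,6.5,0],[0,0,0,-0.25,-0.3,6.5,0]]'
python3 - <<'E'
from h import *
st(); I=onblade("scene"); T=onblade("top")
E
```

```text
time_s: 28.92
tcp_pos: [0.5112, -0.3874, 0.0653]
ee_rot: [-0.0, 0.721, 0.693, 0.0]
force: [0.5, -0.3, -1.5]
gripper_width: 0.145
finger_force: 98.1
28.9 tcp [ 0.5112 -0.3874  0.0653] yaw 87.7 z [-0.001  0.001 -1.   ] F [ 0.5 -0.3 -1.5] w 0.145 ff 98.1 q [ 0.85  0.65 -0.39  1.68  0.31  0.88  0.29]
scene on blade [(514.3, -316.8, 57, 71, 89.7)] rel [array([ 3.1, 70.6])]
top on blade [(515.6, -318.2, 52, 68, 90.7)] rel [array([ 4. , 69.4])]
```

```bash
python3 -m crank '[[0,0,0,0,0,0.4,0],[0,0,0,0,0,0.8,0],[0,0,0,0,0,1.2,0],[0,0,0,0,0,1.55,0],[0,0,0,0,0,1.55,0],[0,0,0,0,0,1.55,0]]'
python3 - <<'E'
from h import *
st(); I=snapshot("scene");T=snapshot("top")
for n,i in(("scene",I),("top",T)): print([b for b in blobs(n,i,(100,120,40),(125,255,255),.030) if -400<b[1]<-250])
E
```

```text
time_s: 29.52
tcp_pos: [0.5111, -0.3875, 0.05]
ee_rot: [-0.0, 0.721, 0.693, -0.0]
force: [-0.4, -0.3, -1.5]
gripper_width: 0.147
finger_force: 98.1
29.5 tcp [ 0.5111 -0.3875  0.05  ] yaw 87.7 z [-0.  0. -1.] F [-0.4 -0.3 -1.5] w 0.147 ff 98.1 q [ 0.84  0.67 -0.39  1.69  0.32  0.85  0.28]
[(514.4, -316.3, 56, 73, 88.1), (604.8, -317.8, 56, 70, 87.2)]
[(516.9, -318.8, 50, 68, 90.7), (608.6, -321.9, 56, 67, 88.8)]
```

```bash
python3 -m crank '[[0,0,0,-0.3,0,0,0],[0,0,0,-1.2,0,0,0],[0,0,0,-2.5,0,0,0],[0,0,0,-4,0,0,0],[0,0,0,-5.5,0,0,0],[0,0,0,-7,0,0,0],[0,0,0,-8.5,0,0,0],[0,0,0,-8.5,0,0,0]]'
python3 -m crank '[[0,0,0,0,0,-2,0],[0,0,0,0,0,-5,0],[0,0,0,0,0,-8,0],[0,0,0,0,0,-8,0],[0,0,0,0,0,-8,0]]' >/dev/null
python3 - <<'E'
from h import *
st(); I=snapshot("scene");T=snapshot("top")
for n,i in(("scene",I),("top",T)):
    print(n,[b for b in blobs(n,i,(100,120,40),(125,255,255),.030) if -400<b[1]<-250],[b for b in blobs(n,i,(100,120,40),(125,255,255),.018) if abs(b[1])<150])
def pre(x,y,w,d): a=np.radians(w); return (x-d*np.cos(a),y-d*np.sin(a))
S=(.4445,.010,63.7); a=pre(*S,.145); plan((*a,.131,87.7),(*a,.131,S[2]),(*a,.036,S[2])); print(a)
E
```

```text
time_s: 30.28
tcp_pos: [0.5056, -0.4787, 0.05]
ee_rot: [0.001, 0.723, 0.691, -0.001]
force: [0.1, -1.4, -1.3]
gripper_width: 0.146
finger_force: 98.2
30.7 tcp [ 0.5086 -0.4739  0.1326] yaw 87.7 z [ 0.003 -0.003 -1.   ] F [ 0.1  0.7 -2. ] w 0.149 ff 98.3 q [ 0.94  0.65 -0.4   1.49  0.28  1.05  0.43]
scene [(514.7, -314.5, 56, 73, 89.5), (604.6, -317.6, 55, 71, 89.2)] [(443.4, 11.1, 55, 71, 63.7)]
top [(517.0, -317.5, 56, 67, 88.8), (608.7, -321.6, 56, 69, 87.4)] [(445.5, 8.8, 48, 64, 62.3)]
[-0.1 -0.  -0. ] [ 34.73 -14.09  -0.12]
[ 0.  0. 24.] [0. 0. 0.]
[0. 0. 0.] [0.  0.  9.5]
(np.float64(0.38025467733049395), np.float64(-0.11999053240559888))
```

```bash
python3 -m crank '[[0,0,0,3,-1.2,0,0],[0,0,0,6,-2.4,0,0],[0,0,0,9,-3.6,0,0],[0,0,0,12,-4.8,0,0],[0,0,0,15,-6,0,0],[0,0,0,17.4,-7,0,0],[0,0,0,17.4,-7,0,0]]' >/dev/null
python3 -m crank '[[0,0,6,3,-1.2,0,0],[0,0,12,6,-2.4,0,0],[0,0,18,9,-3.6,0,0],[0,0,24,12,-4.8,0,0],[0,0,24,15,-6,0,0],[0,0,24,17.3,-7.1,0,0],[0,0,24,17.3,-7.1,0,0],[0,0,24,17.3,-7.1,0,0]]' >/dev/null
python3 -m crank '[[0,0,0,0,0,2,0],[0,0,0,0,0,4,0],[0,0,0,0,0,6,0],[0,0,0,0,0,8,0],[0,0,0,0,0,9,0],[0,0,0,0,0,9.4,0],[0,0,0,0,0,9.5,0],[0,0,0,0,0,9.5,0]]'
python3 - <<'E'
from h import *
st()
def pre(x,y,w,d): a=np.radians(w); return (x-d*np.cos(a),y-d*np.sin(a))
S=(.4445,.010,63.7); a=pre(*S,.145); plan((*a,.036,S[2]))
print([b for b in blobs("scene",snapshot("scene"),(100,120,40),(125,255,255),.018) if abs(b[1])<150])
E
```

```text
time_s: 32.72
tcp_pos: [0.381, -0.1207, 0.0351]
ee_rot: [-0.0, 0.85, 0.527, -0.0]
force: [-0.9, -0.5, -1.5]
gripper_width: 0.142
finger_force: 98.3
32.7 tcp [ 0.381  -0.1207  0.0351] yaw 63.7 z [-0.001  0.    -1.   ] F [-0.9 -0.5 -1.5] w 0.142 ff 98.3 q [ 0.54  0.38 -0.41  2.28  0.3   0.53 -0.57]
[-0.  0. -0.] [ 0.03 -0.1  -0.09]
[(443.4, 11.0, 55, 71, 63.7)]
```

```bash
python3 -m crank '[[0,0,0,0.5,-0.1,0,0],[0,0,0,1.5,-0.1,0,0],[0,0,0,3,-0.1,0,0],[0,0,0,4.5,-0.1,0,0],[0,0,0,6,-0.1,0,0],[0,0,0,7.2,-0.1,0,0],[0,0,0,7.4,-0.1,0,0],[0,0,0,7.4,-0.1,0,0]]'
python3 -m crank '[[0,0,0,0,0,-0.5,0],[0,0,0,0,0,-1.5,0],[0,0,0,0,0,-3,0],[0,0,0,0,0,-5,0],[0,0,0,0,0,-7,0],[0,0,0,0,0,-8.5,0],[0,0,0,0,0,-10,0],[0,0,0,0,0,-10.5,0]]'
python3 - <<'E'
from h import *
st(); I=onblade("scene"); onblade("top");plan((.4214,-.3825,.141,63.7),(.4214,-.3825,.141,87.7))
E
```

```text
time_s: 33.43
tcp_pos: [0.4134, -0.0522, 0.0357]
ee_rot: [0.0, 0.849, 0.529, 0.001]
force: [-0.4, 0.2, -1.7]
gripper_width: 0.143
finger_force: 98.3
time_s: 34.1
tcp_pos: [0.4133, -0.0541, 0.1429]
ee_rot: [0.001, 0.85, 0.527, 0.001]
force: [0.6, 0.1, -2.1]
gripper_width: 0.146
finger_force: 98.2
34.1 tcp [ 0.4133 -0.0541  0.1429] yaw 63.6 z [ 0.003 -0.001 -1.   ] F [ 0.6  0.1 -2.1] w 0.146 ff 98.2 q [ 0.47  0.21 -0.5   2.15  0.14  0.81 -0.59]
scene on blade [(444.9, 8.9, 54, 70, 65.2)] rel [array([31.6, 63. ])]
top on blade [(446.7, 6.6, 48, 63, 62.3)] rel [array([33.2, 60.8])]
[ 0.2 -0.  -0.1] [-29.05  15.33   0.09]
[  0.   0. -24.] [0. 0. 0.]
```

```bash
python3 -m crank '[[0,0,0,-0.4,0.2,0,0],[0,0,0,-1.4,0.7,0,0],[0,0,0,-3,1.6,0,0],[0,0,0,-5,2.6,0,0],[0,0,0,-7,3.7,0,0],[0,0,0,-8.6,4.5,0,0],[0,0,0,-9.5,5,0,0],[0,0,0,-9.7,5.1,0,0]]' >/dev/null
python3 -m crank '[[0,0,0,-0.4,0.2,0,0],[0,0,0,-1.4,0.7,0,0],[0,0,0,-3,1.6,0,0],[0,0,0,-5,2.6,0,0],[0,0,0,-7,3.7,0,0],[0,0,0,-8.6,4.5,0,0],[0,0,0,-9.5,5,0,0],[0,0,0,-9.7,5.1,0,0]]' >/dev/null
python3 -m crank '[[0,0,0,-0.4,0.2,0,0],[0,0,0,-1.4,0.7,0,0],[0,0,0,-3,1.6,0,0],[0,0,0,-5,2.6,0,0],[0,0,0,-7,3.7,0,0],[0,0,0,-8.6,4.5,0,0],[0,0,0,-9.5,5,0,0],[0,0,0,-9.7,5.1,0,0]]' >/dev/null
python3 -m crank '[[0,0,-2,0,0,0,0],[0,0,-6,0,0,0,0],[0,0,-12,0,0,0,0],[0,0,-17,0,0,0,0],[0,0,-21,0,0,0,0],[0,0,-23.5,0,0,0,0],[0,0,-24,0,0,0,0],[0,0,-24,0,0,0,0]]'
python3 - <<'E'
from h import *
st(); I=onblade("scene"); T=onblade("top")
E
```

```text
time_s: 36.87
tcp_pos: [0.4213, -0.3809, 0.1403]
ee_rot: [-0.0, 0.721, 0.693, 0.0]
force: [-0.3, 0.5, -2.3]
gripper_width: 0.14
finger_force: 98.2
36.9 tcp [ 0.4213 -0.3809  0.1403] yaw 87.8 z [ 0.     0.001 -1.   ] F [-0.3  0.5 -2.3] w 0.14 ff 98.2 q [ 0.96  0.45 -0.41  1.81  0.22  0.93  0.42]
scene on blade [(424.1, -310.4, 57, 69, 90.2)] rel [array([ 2.8, 70.5])]
top on blade [(425.2, -311.6, 49, 69, 87.3)] rel [array([ 4. , 69.6])]
```

```bash
python3 -m crank '[[0,0,0,-0.1,0,0.5,0],[0,0,0,-0.1,0,1.5,0],[0,0,0,-0.1,0,3,0],[0,0,0,-0.1,0,4.5,0],[0,0,0,-0.1,0,6,0],[0,0,0,-0.1,0,7,0],[0,0,0,-0.1,0,7.4,0],[0,0,0,-0.1,0,7.4,0]]'
python3 -m crank '[[0,0,0,0,0,0,0],[0,0,0,0,0,0,0]]' >/dev/null
python3 - <<'E'
from h import *
st(); I=onblade("scene"); T=onblade("top")
E
```

```text
time_s: 37.63
tcp_pos: [0.4203, -0.3825, 0.0649]
ee_rot: [-0.001, 0.721, 0.693, -0.0]
force: [-0.6, -0.7, -2.2]
gripper_width: 0.147
finger_force: 98.2
37.8 tcp [ 0.4214 -0.3834  0.067 ] yaw 87.7 z [ 0.001 -0.001 -1.   ] F [ 0.2 -0.5 -1.1] w 0.142 ff 98.2 q [ 0.94  0.54 -0.38  1.87  0.27  0.78  0.37]
scene on blade [(425.8, -312.3, 56, 71, 89.9)] rel [array([ 4.4, 71.1])]
top on blade [(425.8, -313.4, 52, 66, 90.5)] rel [array([ 4.3, 70. ])]
```

```bash
python3 -m crank '[[0,0,0,0,-0.15,0.4,0],[0,0,0,0,-0.15,0.8,0],[0,0,0,0,-0.15,1.2,0],[0,0,0,0,-0.15,1.6,0],[0,0,0,0,-0.15,1.6,0],[0,0,0,0,-0.15,1.6,0]]'
python3 -m crank '[[0,0,0,0,0,0,0],[0,0,0,0,0,0,0]]' >/dev/null
python3 - <<'E'
from h import *
st(); I=snapshot("scene");T=snapshot("top")
for n,i in(("scene",I),("top",T)): print([b for b in blobs(n,i,(100,120,40),(125,255,255),.030) if -400<b[1]<-250])
E
```

```text
time_s: 38.4
tcp_pos: [0.4193, -0.3828, 0.0499]
ee_rot: [-0.0, 0.721, 0.693, 0.0]
force: [0.8, 0.3, -2.0]
gripper_width: 0.145
finger_force: 98.2
38.6 tcp [ 0.4196 -0.3831  0.0504] yaw 87.7 z [ 0. -0. -1.] F [-0.6 -1.1 -1.5] w 0.143 ff 98.2 q [ 0.93  0.56 -0.37  1.88  0.29  0.75  0.36]
[(421.7, -311.3, 57, 71, 90.3), (514.5, -315.3, 54, 73, 87.5), (604.8, -317.8, 56, 70, 87.2)]
[(424.8, -312.9, 52, 70, 90.7), (517.0, -317.7, 56, 67, 88.8), (608.6, -321.3, 56, 68, 88.7)]
```

```bash
python3 -m crank '[[0,0,0,-0.3,0,0,0],[0,0,0,-1.2,0,0,0],[0,0,0,-2.5,0,0,0],[0,0,0,-4,0,0,0],[0,0,0,-5.5,0,0,0],[0,0,0,-7,0,0,0],[0,0,0,-8.5,0,0,0],[0,0,0,-8.5,0,0,0]]' > /dev/null
python3 -m crank '[[0,0,0,0,0,-2,0],[0,0,0,0,0,-5,0],[0,0,0,0,0,-8,0],[0,0,0,0,0,-8,0],[0,0,0,0,0,-8,0]]' >/dev/null
python3 - <<'E'
from h import *
st(); I=snapshot("scene");T=snapshot("top")
for n,i in(("scene",I),("top",T)): print(n,[b for b in blobs(n,i,(100,120,40),(125,255,255),.030) if -400<b[1]<-150])
plan((.4505,-.185,.131,87.7),(.4505,-.185,.131,68.4),(.4505,-.185,.0325,68.4))
cv2.imwrite("pics/three.png",cv2.resize(I[60:260,200:430],None,fx=3,fy=3))
E
```

```text
39.8 tcp [ 0.4167 -0.4693  0.1323] yaw 87.7 z [ 0.003 -0.003 -1.   ] F [ 0.2 -0.6 -2.4] w 0.145 ff 98.4 q [ 1.04  0.54 -0.39  1.68  0.24  0.97  0.53]
scene [(323.8, -168.7, 41, 60, 33.6), (428.3, -312.7, 56, 72, 87.7), (514.6, -313.6, 55, 73, 88.7), (604.8, -317.8, 56, 70, 87.2)]
top [(338.0, -185.5, 34, 34, 178.9), (429.9, -314.9, 52, 67, 87.4), (517.0, -317.3, 56, 68, 87.4), (608.7, -321.6, 56, 69, 87.5)]
[-0.1 -0.  -0. ] [28.41  2.38 -0.13]
[ 0.   0.  19.3] [0. 0. 0.]
[0. 0. 0.] [0.   0.   9.85]
```

View pics/three.png

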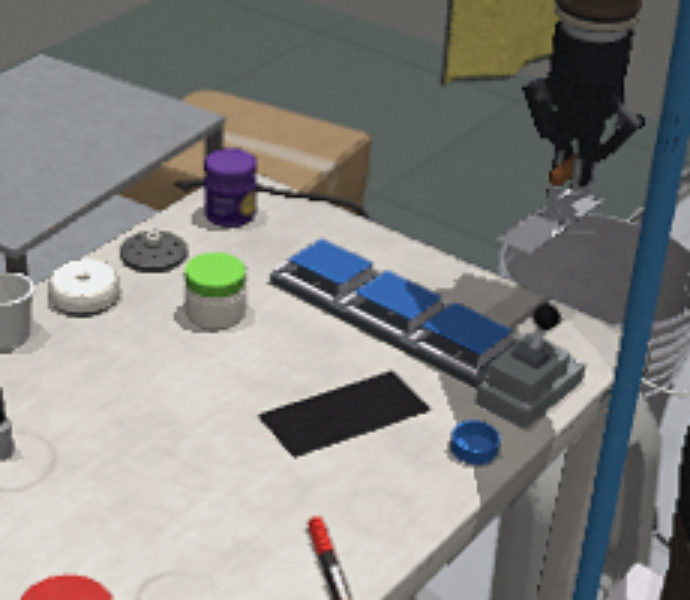

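```bash
python3 - <<'E'
from h import *
o=[]
for n,(cs) in {"scene":[(.4283,-.3127),(.5146,-.3136)],"top":[(.4299,-.3149),(.517,-.3173)]}.items():
    i=snapshot(n); uv0=proj(n,[[.46,-.315,.03]])[0]; u0,v0=(uv0-[33,36]).astype(int); f=6
    c=cv2.resize(i[v0:v0+72,u0:u0+66],None,fx=f,fy=f,interpolation=cv2.INTER_CUBIC)
    for x,y in cs:
        a=np.radians(87.7); e=np.array([np.cos(a),np.sin(a)])*.028; s=np.array([e[1],-e[0]])*36/28
        P=[[*(np.array([x,y])+p*e+q*s),.03] for p,q in((1,1),(1,-1),(-1,-1),(-1,1))]
        cv2.polylines(c,[((proj(n,P)-[u0,v0]+.5)*f).astype(np.int32)],True,(0,255,0),1)
    o.append(c)
cv2.imwrite("pics/chk.png",np.hstack(o))
E
```

```text
(no output)
```

View pics/chk.png

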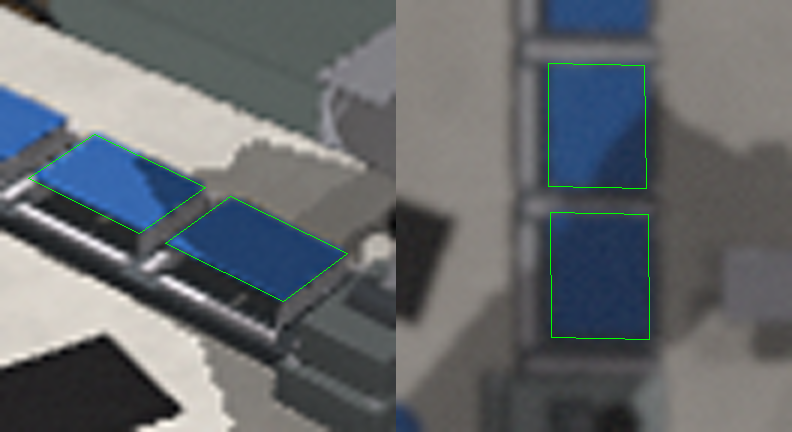

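```bash
python3 -m crank '[[0,0,0,3,0.3,0,0],[0,0,0,7,0.6,0,0],[0,0,0,11,1,0,0],[0,0,0,15,1.3,0,0],[0,0,0,19,1.6,0,0],[0,0,0,23,2,0,0],[0,0,0,27,2.3,0,0],[0,0,0,28.4,2.4,0,0]]' >/dev/null
python3 -m crank '[[0,0,6,0,0,0,0],[0,0,12,0,0,0,0],[0,0,18,0,0,0,0],[0,0,19.3,0,0,0,0],[0,0,19.3,0,0,0,0],[0,0,19.3,0,0,0,0]]' >/dev/null
python3 -m crank '[[0,0,0,0,0,2,0],[0,0,0,0,0,4,0],[0,0,0,0,0,6,0],[0,0,0,0,0,8,0],[0,0,0,0,0,9,0],[0,0,0,0,0,9.4,0],[0,0,0,0,0,9.4,0],[0,0,0,0,0,9.4,0]]'
python3 - <<'E'
from h import *
st(); plan((.4509,-.1845,.0317,68.4))
for n in("scene","top"): print(n,[b for b in blobs(n,snapshot(n),(100,120,40),(125,255,255),.030) if -400<b[1]<-250])
E
```

```text
time_s: 41.78
tcp_pos: [0.4518, -0.1852, 0.0368]
ee_rot: [0.0, 0.827, 0.562, 0.0]
force: [0.3, 0.2, -0.6]
gripper_width: 0.148
finger_force: 98.3
41.8 tcp [ 0.4518 -0.1852  0.0368] yaw 68.5 z [ 0.001 -0.    -1.   ] F [ 0.3  0.2 -0.6] w 0.148 ff 98.3 q [ 0.58  0.48 -0.36  2.08  0.28  0.63 -0.35]
[ 0.  -0.   0.1] [ 0.03 -0.11  0.51]
scene [(428.3, -311.6, 55, 71, 86.6), (490.2, -331.3, 26, 49, 39.2), (607.7, -318.1, 56, 65, 90.9)]
top [(528.0, -333.0, 41, 81, 125.0), (608.6, -321.6, 56, 69, 87.5)]
```

```bash
python3 -m crank '[[0,0,0,0,-0.1,0.2,0],[0,0,0,0,-0.1,0.4,0],[0,0,0,0,-0.1,0.5,0],[0,0,0,0,-0.1,0.5,0]]'
python3 -m crank '[[0,0,0,0,0,0,0.3],[0,0,0,0,0,0,0.6],[0,0,0,0,0,0,1],[0,0,0,0,0,0,1],[0,0,0,0,0,0,1],[0,0,0,0,0,0,1]]'
python3 -m crank '[[0,0,0,0,0,-1,1],[0,0,0,0,0,-4,1],[0,0,0,0,0,-8,1],[0,0,0,0,0,-11,1],[0,0,0,0,0,-14,1],[0,0,0,0,0,-14,1]]'
python3 - <<'E'
from h import *
st()
for n in("scene","top"): print(n,[b for b in blobs(n,snapshot(n),(100,120,40),(125,255,255),.030) if -400<b[1]<-250])
I=snapshot("scene"); c=proj("scene",[[.345,-.33,.085]])[0]; print(c)
u,v=c.astype(int); g=I[v-25:v+25,u-25:u+25].max(2); m=(g<60).astype(np.uint8); k,l,s,ce=cv2.connectedComponentsWithStats(m); print([(s[j][4],np.round(ce[j]+[u-25,v-25],1), np.round(unproj("scene",[ce[j]+[u-25,v-25]],.085)[0],3)) for j in range(1,k) if s[j][4]>8])
E
```

```text
time_s: 42.22
tcp_pos: [0.4504, -0.1848, 0.0313]
ee_rot: [0.0, 0.827, 0.562, 0.0]
force: [0.6, -1.0, -0.9]
gripper_width: 0.145
finger_force: 98.3
time_s: 42.72
tcp_pos: [0.4505, -0.1847, 0.0313]
ee_rot: [0.0, 0.827, 0.562, 0.0]
force: [0.1, -0.0, -0.3]
gripper_width: 0.977
finger_force: 0.0
time_s: 43.22
tcp_pos: [0.4535, -0.1854, 0.1776]
ee_rot: [0.004, 0.827, 0.562, 0.003]
force: [1.2, -1.0, 0.3]
gripper_width: 1.003
finger_force: 0.0
43.2 tcp [ 0.4535 -0.1854  0.1776] yaw 68.4 z [ 0.009 -0.004 -1.   ] F [ 1.2 -1.   0.3] w 1.003 ff 0.0 q [ 0.66  0.27 -0.44  1.96  0.15  0.93 -0.23]
scene [(428.3, -311.9, 55, 71, 87.3), (514.5, -315.2, 54, 73, 87.5), (604.8, -317.8, 56, 70, 87.2)]
top [(608.6, -321.6, 56, 68, 87.4)]
[384.76180196 161.82238794]
[(np.int32(51), array([381.7, 165.2]), array([ 0.343, -0.309,  0.085])), (np.int32(9), array([364.4, 183.7]), array([ 0.334, -0.203,  0.085]))]
```

```bash
python3 - <<'E'
from h import *
plan((.344,-.365,.178,68.4),(.344,-.365,.178,87.7),(.344,-.365,.072,87.7))
E
python3 -m crank '[[0,0,0,0,0,0,0],[0,0,0,0,0,0,0],[0,0,0,0,0,0,0],[0,0,0,0,0,0,0],[0,0,0,0,0,0,0],[0,0,0,0,0,0,0]]' 40
```

```text
[0. 0. 0.] [-20.66  -3.24  -0.63]
[  0.    0.  -19.3] [0. 0. 0.]
[0. 0. 0.] [ 0.   0.  10.6]
time_s: 43.87
tcp_pos: [0.4503, -0.1846, 0.1709]
ee_rot: [-0.0, 0.827, 0.562, -0.0]
force: [-0.3, 0.6, -0.0]
gripper_width: 0.144
finger_force: 0.0
```

```bash
python3 -m crank '[[0,0,0,-4,-0.6,0,0],[0,0,0,-8,-1.2,0,0],[0,0,0,-12,-1.9,0,0],[0,0,0,-16,-2.5,0,0],[0,0,0,-20.6,-3.2,0,0],[0,0,0,-20.6,-3.2,0,0],[0,0,0,-20.6,-3.2,0,0]]' >/dev/null
python3 -m crank '[[0,0,-6,0,0,0,0],[0,0,-12,0,0,0,0],[0,0,-18,0,0,0,0],[0,0,-19.3,0,0,0,0],[0,0,-19.3,0,0,0,0],[0,0,-19.3,0,0,0,0]]'
python3 - <<'E'
from h import *
st();plan((.344,-.365,.072,87.7))
for n in("scene","top"): print(n,[b for b in blobs(n,snapshot(n),(100,120,40),(125,255,255),.030) if -400<b[1]<-250])
E
```

```text
time_s: 44.95
tcp_pos: [0.3454, -0.3638, 0.1713]
ee_rot: [-0.0, 0.722, 0.692, 0.0]
force: [0.1, -0.8, 0.0]
gripper_width: -0.001
finger_force: 0.0
45.0 tcp [ 0.3454 -0.3638  0.1713] yaw 87.6 z [ 0.  0. -1.] F [ 0.1 -0.8  0. ] w -0.001 ff 0.0 q [ 1.04  0.3  -0.39  1.94  0.14  0.93  0.54]
[ 0.  -0.  -0.1] [-0.13 -0.14  9.93]
scene [(428.3, -311.6, 55, 71, 86.6), (514.5, -314.3, 56, 73, 88.1), (604.8, -317.8, 56, 70, 87.2)]
top [(430.0, -314.9, 52, 67, 87.4), (517.0, -317.3, 56, 68, 87.4), (608.6, -321.6, 56, 68, 87.4)]
```

Down, then push about 7 cm toward +y in gentle steps.

```bash
python3 -m crank '[[0,0,0,0,0,2,0],[0,0,0,0,0,5,0],[0,0,0,0,0,8,0],[0,0,0,0,0,9.9,0],[0,0,0,0,0,9.9,0],[0,0,0,0,0,9.9,0]]'
python3 -m crank '[[0,0,0,1,0,0,0],[0,0,0,2,0,0,0],[0,0,0,3,0,0,0],[0,0,0,4,0,0,0],[0,0,0,5,0,0,0],[0,0,0,6,0,0,0],[0,0,0,6.5,0,0,0],[0,0,0,6.5,0,0,0]]'
python3 -m crank '[[0,0,0,0.3,0,0,0],[0,0,0,0.6,0,0,0],[0,0,0,0.6,0,0,0]]'
```

```text
time_s: 45.55
tcp_pos: [0.3447, -0.3639, 0.0719]
ee_rot: [-0.001, 0.721, 0.693, 0.0]
force: [-0.1, -0.2, 1.2]
gripper_width: -0.004
finger_force: 0.0
time_s: 46.22
tcp_pos: [0.3475, -0.2977, 0.0723]
ee_rot: [-0.0, 0.72, 0.694, 0.0]
force: [-0.8, -0.3, -0.0]
gripper_width: 0.003
finger_force: 0.0
time_s: 46.47
tcp_pos: [0.3476, -0.2932, 0.0721]
ee_rot: [-0.0, 0.721, 0.693, 0.0]
force: [-0.4, -0.8, -0.1]
gripper_width: -0.006
finger_force: 0.0
```

```bash
python3 -m crank '[[0,0,0,0.2,0,0,0],[0,0,0,0.4,0,0,0],[0,0,0,0.4,0,0,0]]'
python3 -m crank '[[0,0,0,0.2,0,0,0],[0,0,0,0.4,0,0,0],[0,0,0,0.4,0,0,0]]'
python3 - <<'E'
from h import *
I=snapshot("scene"); g=I[130:200,350:430].max(2); m=(g<55).astype(np.uint8); k,l,s,ce=cv2.connectedComponentsWithStats(m); print([(s[j][4],np.round(unproj("scene",[ce[j]+[350,130]],.085)[0],3)) for j in range(1,k) if s[j][4]>15])
cv2.imwrite("pics/sw.png",cv2.resize(I[80:240,270:430],None,fx=3.5,fy=3.5))
E
```

```text
time_s: 46.72
tcp_pos: [0.3477, -0.2911, 0.0723]
ee_rot: [0.001, 0.721, 0.692, -0.001]
force: [0.4, -7.3, -4.6]
gripper_width: -0.0
finger_force: 3.3
time_s: 46.97
tcp_pos: [0.3478, -0.2907, 0.0725]
ee_rot: [0.003, 0.722, 0.692, -0.001]
force: [-0.8, -19.8, -11.4]
gripper_width: -0.002
finger_force: 9.8
[(np.int32(1056), array([ 0.393, -0.382,  0.085])), (np.int32(34), array([ 0.37 , -0.208,  0.085])), (np.int32(25), array([ 0.351, -0.178,  0.085]))]
```

```bash
python3 -m crank '[[0,0,0,-1,0,0,0],[0,0,0,-3,0,0,0],[0,0,0,-6,0,0,0],[0,0,0,-8,0,-2,0],[0,0,0,-10,0,-6,0],[0,0,0,-12,0,-10,0],[0,0,0,-12,0,-12,0],[0,0,0,-12,0,-12,0]]'
python3 -m crank '[[0,0,0,-3,0,0,0],[0,0,0,-6,0,0,0],[0,0,0,-6,0,0,0],[0,0,0,-6,0,0,0]]'
python3 - <<'E'
from h import *
st(); I=snapshot("scene"); T=snapshot("top")
for n,i in(("scene",I),("top",T)): print(n,[b for b in blobs(n,i,(100,120,40),(125,255,255),.030) if -400<b[1]<-150],blobs(n,i,(40,120,60),(75,255,255),.056))
v=np.hstack([cv2.resize(I[80:230,250:430],(540,450)),rect("top",T,.29,.69,-.38,-.15,.012,1.1)[:450]]); cv2.imwrite("pics/end.png",v)
E
```

```text
time_s: 47.68
tcp_pos: [0.345, -0.4087, 0.1976]
ee_rot: [0.004, 0.722, 0.692, -0.0]
force: [0.7, 0.1, -0.2]
gripper_width: 0.003
finger_force: 0.0
time_s: 48.02
tcp_pos: [0.34, -0.4661, 0.1912]
ee_rot: [-0.001, 0.722, 0.692, 0.0]
force: [-0.8, 1.3, -0.2]
gripper_width: 0.005
finger_force: 0.0
48.0 tcp [ 0.34   -0.4661  0.1912] yaw 87.6 z [-0.001  0.001 -1.   ] F [-0.8  1.3 -0.2] w 0.005 ff 0.0 q [ 1.13  0.39 -0.35  1.74  0.15  1.03  0.68]
scene [(324.0, -169.0, 41, 60, 33.6), (427.9, -312.6, 56, 72, 87.7), (514.5, -314.3, 56, 73, 88.1), (604.8, -317.8, 56, 70, 87.2)] [(657.0, -191.7, 59, 77, 40.8)]
top [(337.9, -187.1, 34, 38, 178.9), (430.0, -313.7, 55, 66, 88.9), (517.0, -317.3, 56, 68, 87.4), (608.6, -321.6, 56, 69, 87.4)] [(664.7, -197.5, 55, 57, 88.0)]Traceback (most recent call last):
  File "<stdin>", line 4, in <module>
    return _nx.concatenate(arrs, 1, dtype=dtype, casting=casting)
           ~~~~~~~~~~~~~~~^^^^^^^^^^^^^^^^^^^^^^^^^^^^^^^^^^^^^^^
ValueError: all the input array dimensions except for the concatenation axis must match exactly, but along dimension 0, the array at index 0 has size 450 and the array at index 1 has size 440
```

```bash
python3 - <<'E'
from h import *
I=snapshot("scene"); cv2.imwrite("pics/end2.png",cv2.resize(I[80:240,220:430],None,fx=3.5,fy=3.5))
E
```

```text
(no output)
```

View pics/end2.png

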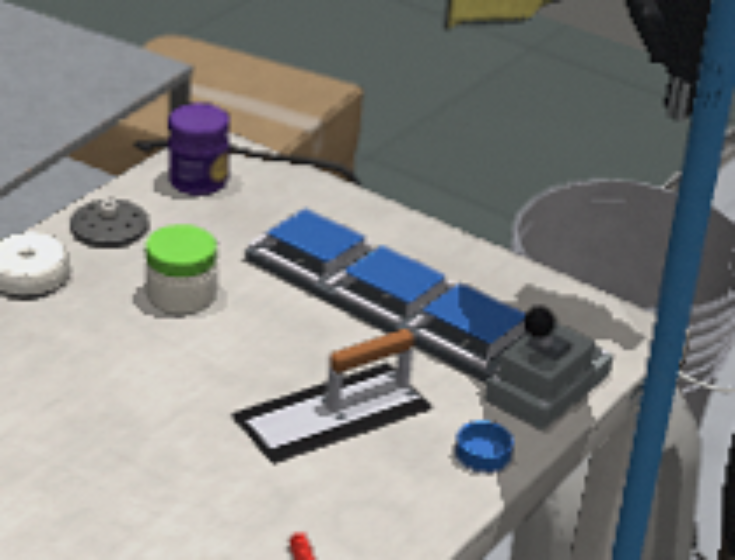

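```bash
python3 - <<'E'
from h import *
b=unproj("scene",[[374.3,171.7]],.085)[0]; print(np.round(b,3), proj("scene",[[.344,-.266,.085],[.344,-.272,.087]]))
if b[1]>-.276: print(hand_in())
E
```

```text
[ 0.343 -0.268  0.085] [[373.49145787 171.83850805]
 [374.69810963 170.31009745]]
the job is handed in; nothing more can be done
None
```

The job is handed in, with no verdict returned: jar and cap are upright on the table, all three samples lie flat and square in their own bays (bay 1's about 5 mm off-centre against the 8 mm limit), the spatula is back on its mat and released, and the switch is fully over, at about 48 s.

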